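# Stand the fallen bottles back up in the bench bottle rack and close up the row

## Task

The bottle rack on the saw table was knocked: the white glue bottle has toppled over onto the little jar beside it, and the blue marking-powder bottle has fallen out and lies in front of the rack. Stand both upright on the floor of the rack's lane, between the rods: the glue bottle beside the jar, and the blue bottle in the open gap between the yellow carton and the oil bottle. Then slide the wooden follower up until the whole row is closed up snugly against the far end, with everything still standing, and leave the other things on the table where they are.

Things in the scene. Friction and masses are not known exactly. Their poses are not given: they have to be found in the camera images.
- rack: Plywood bottle rack, 112 wide (x), 496 long (y), fixed. Origin: underside, on the lane's centre line; x across the lane to the back, y along the lane to the far end, z up. Lane floor at z = 14; lane from y = -250 to +210 between end cheeks 18 thick with top at z = 67. Each side has a steel rod, 8 dia, at x = -34 and +34, z = 44: 60 clear between them.
- lane_end (a point): Middle of the inner face of the far end cheek, at the lane floor (rack x 0, y +210, z 14): the row is closed up against this face. The lane floor is a white slippery strip (friction about 0.3).
- follower (a joint): Follower: plywood slide on the rods that closes up the row. Value in m, grows towards rack +y, stays where left, 2 N friction plus that of the row. Front face at rack y = -215 mm + value; plate 16 thick, 54 wide, 89 tall above the lane floor (92 wide at 15 to 45 mm). With all five items standing and touching the value is about 0.175.
- follower_knob (a point): Middle of the round dark wood knob on top of the follower: 29 dia, 33 tall, centre 124 mm above the rack's origin, 8 mm behind the front face.
- glue_bottle: White glue bottle, black label, orange nozzle, 54 dia, 165 tall, 0.18 to 0.29 kg, weight centre 63 above the base. Origin: centre of base; z along its axis to the nozzle. Straight to 102, shoulder to 128, cap 28 dia to 139 tapering to 146, then nozzle 10 dia. Starts leaning 60 degrees from upright towards rack +y over the paste jar, low base edge on the lane floor.
- blue_bottle: Blue marking-powder squeeze bottle, 46 dia, 135 tall, 0.14 to 0.24 kg, weight centre 52 above the base. Origin: centre of base; z along its axis to the nozzle. Straight to 84, shoulder to 105, cap 24 dia to 114 tapering to 120, then nozzle 10 dia. Starts lying on its side on the table in front of the rack.
- oil_can: Green oil bottle with a red cap, standing in the lane, 52 dia, 120 tall. Origin: centre of its base, z up.
- yellow_box: Yellow carton standing in the lane, 50x50x35, square to the lane. Origin: centre of its base, z up. Carton and oil bottle may have changed places; the open gap between them is 94 to 115 mm wide.
- paste_jar: Small brown jar with a white lid standing at the far end of the lane, 48 dia, 44 tall; the glue bottle leans on it. Origin: centre of its base, z up.
- tape_measure: Green tape measure, 32x79x67, stands on the table in front of the rack. Leave alone. Origin: centre of its underside.
- bearing_block: Grey pillow block, 32x50x52, on the table in front. Leave alone. Origin: centre of its underside.
- bit_box: Blue flat box, 55x100x27, on the table in front. Leave alone. Origin: centre of its underside.
Not all that is in view belongs to the job. What is shaped like the paste_jar but black is not meant.

How it is judged:
On the way, in this order (a step that is already met when the one before it is completed fails the run):
1. the glue bottle and the blue bottle both stand upright on the lane floor between the rods (angle between each of glue_bottle, blue_bottle's own z axis and vertical below 0.1 rad and x of glue_bottle in the frame of rack between -0.014 and 0.014 m and y of glue_bottle in the frame of rack between -0.21 and 0.205 m and z of glue_bottle in the frame of rack between 0.009 and 0.02 m and x of blue_bottle in the frame of rack between -0.014 and 0.014 m and y of blue_bottle in the frame of rack between -0.21 and 0.205 m and z of blue_bottle in the frame of rack between 0.009 and 0.02 m and contact force between the fingers and glue_bottle below 0.5 N and contact force between the fingers and blue_bottle below 0.5 N), for 0.2 s.
2. the follower has closed the row up against the far end (value of joint follower above 0.16 m), for 0.2 s.
At the end, for the whole second after the job is handed in: All five lane items stand upright (0.1 rad) and at rest on the lane floor between the rods, glue bottle next to the jar, blue bottle between oil bottle and yellow carton (centres under 66 mm apart); the follower is closed up (value over 0.160 m: under 15 mm of slack in the row) (angle between each of glue_bottle, blue_bottle, oil_can, yellow_box, paste_jar's own z axis and vertical below 0.1 rad and x of glue_bottle in the frame of rack between -0.014 and 0.014 m and y of glue_bottle in the frame of rack between -0.21 and 0.205 m and z of glue_bottle in the frame of rack between 0.009 and 0.02 m and linear speed of each of glue_bottle, blue_bottle, oil_can, yellow_box, paste_jar below 0.02 m/s and x of blue_bottle in the frame of rack between -0.014 and 0.014 m and y of blue_bottle in the frame of rack between -0.21 and 0.205 m and z of blue_bottle in the frame of rack between 0.009 and 0.02 m and x of oil_can in the frame of rack between -0.014 and 0.014 m and y of oil_can in the frame of rack between -0.21 and 0.205 m and z of oil_can in the frame of rack between 0.009 and 0.02 m and x of yellow_box in the frame of rack between -0.014 and 0.014 m and y of yellow_box in the frame of rack between -0.21 and 0.205 m and z of yellow_box in the frame of rack between 0.009 and 0.02 m and x of paste_jar in the frame of rack between -0.014 and 0.014 m and y of paste_jar in the frame of rack between -0.21 and 0.205 m and z of paste_jar in the frame of rack between 0.009 and 0.02 m and horizontal distance between glue_bottle and paste_jar below 0.066 m and horizontal distance between blue_bottle and oil_can below 0.066 m and horizontal distance between blue_bottle and yellow_box below 0.066 m and value of joint follower above 0.16 m); the robot touches nothing.
It fails at once if the oil bottle, the yellow carton or the paste jar is knocked over or taken out of the lane (angle between any of oil_can, yellow_box, paste_jar's own z axis and vertical above 0.6 rad or height (world z) of any of oil_can, yellow_box, paste_jar above 0.06 m).
It fails at once if a bystander on the table is pushed by more than 25 mm or knocked over (distance of any of tape_measure, bearing_block, bit_box from where it was at the start of the episode above 0.025 m or angle between any of tape_measure, bearing_block, bit_box's own z axis and vertical above 0.4 rad).
It also fails if it takes over 69 s, if anything falls off the work surface, if the arm or the gripper's body presses on something with over 40 N, if the wrist force passes 120 N, or if a joint passes its speed limit or range.

## Robot

A 6-joint arm with a two-finger parallel gripper is mounted at the origin on a cart in front of the work surface, level with it; the furniture and walls round the work are solid. World frame = base frame: x ahead of the robot, y to its left, z up, the work surface at z = 0. Lengths are in m, angles in rad, forces in N, time in s.
With the tool pointing down it reaches from about 0.275 to 0.825 m from the base axis. Payload 5.2 kg.
Tool frame: the origin (TCP) lies between the finger pads; the fingertips stand 8 mm ahead of it and the grasp point (between the pads) lies 11 mm behind it (bot.tip_reach is the distance from the TCP to the fingertips, in m); x points along the fingers, y is the direction in which the jaws open and shut, and the axes are right-handed (so a half turn about x gives the same grasp; the last joint's range is limited). The gripper opens to 93 mm and grips with 3 to 60 N. Pads are 15 mm wide; open, the fingers measure 128 mm over their backs; the gripper's body (75 mm by 188 mm) begins 65 mm behind the grasp point.
Start: joints at [-1.419, 0.259, 1.535, -0, 1.348, -0.203], TCP at [0.191, -0.516, 0.227] pointing down, gripper open.
Joint ranges: [-3.14, 3.14], [-0.91, 2.08], [0.19, 2.58], [-1.22, 4.36], [0.22, 2.71], [-3.12, 3.12]. Speed limits (rad/s): [2.57, 2.57, 3.14, 3.14, 3.14, 3.14].

## Interface

Orientations are given as a 3x3 rotation matrix whose columns are the frame's x, y, z axes.
In Python, from rig import sensors, vision, job, bot gives the robot as it stands. The module is installed in compiled form; this text tells all that it offers.
- The arm moves only by the tool arm_command, never from a script. Its argument "rows" is text: rows parted by semicolons, each of 6 numbers parted by spaces: the shift along the tool's x, y, z in m, then the turn, a rotation vector about the tool's x, y, z in rad. In form: dx dy dz wx wy wz; .... A call has 1 to 8 rows; each row shifts and turns the commanded pose from where the row before left it, along the tool's axes as they then stand; what a row does not reach is not made up. A row lasts 1/8 s, in which the tool goes at most 62.5 mm and 10.7 degrees, less where a joint would pass 70% of its speed; a pose out of reach is approached as far as the arm can. A call with a gripper value outside its range is refused whole. "gripper" is the opening, from 0 (shut) to 1 (fully open), set as the call begins (left out, the last holds). The fingers move at their own pace and stop on an object; "grip_force" is the grip in N (left out, the last holds). Time passes only in rows, so rows that do not move let the fingers close. It gives the time, the measured TCP pose, the force and the opening at its end, in the units of the state.
- sensors.observe(): the state, without advancing time (a new reading comes with each control period).
- vision.get_image(name): name is "side" or "top" or "wrist"; returns a dict with "color" (400x640x3 uint8, blue, green, red), "mtx" (3x3 intrinsics, pixels), "world_to_cam" (4x4, takes a point from world to camera coordinates). Camera axes: x right, y down, z forward; pixel columns grow to the right and rows downward; lengths in m; the calibration is good to about 2 mm. A picture is of the moment at which its call begins. There is no depth.
- job.job_done(): hands the job in, once; it reports no verdict.
Trained networks look in a picture, given as the dict that the camera call returned (one of the last four; its "shot" number tells which), for a name from the list of things; names that differ only in an ending like _2 or _b are one class to them, and where a whole thing is asked for, a point or a joint stands for the part that bears it (a point fixed in the world has none). Each returns a list of dicts, best first, with "score" (0 to 1); they miss things now and then, are a little off and sometimes report something else, mostly with a low value. They report only what shows in the picture. A call takes as long as a camera call. They do not tell look-alikes from the thing itself.
- vision.find_in(picture, thing): "at" ([column, row] in pixels, amid what is visible of it).
The state is a dict: "clock": time; "joint_positions": joint angles; "dq": joint speeds; "joint_torque": joint torques, N m; "tool_pos": TCP position; "tool_rot": TCP orientation; "contact_force": force on the tool from outside, world axes, zero at the start; "wrist_torque": the same for the moment, N m; "opening": finger opening in m.
Only numpy, scipy, OpenCV 4.12 (cv2) and the standard library are available. Lean on these libraries where they do the work, as an engineer would, in place of code of your own. Each camera call takes 0.05 s, during which the arm holds its last target.

## Working session

There is one attempt and no reset: what is moved stays moved. The work goes in short steps, Python scripts to look and compute and a tool call to move; the robot and the scene stay as the last step left them, time stands still between calls to the robot, and variables do not carry over. Pictures are saved under pics/ and viewed, and the job is handed in when it is done.

Besides the shell and the picture viewer there is one more tool, called after "Request:" as name(argument=value, ...), one argument or row to a line, values as JSON. arm_command: Moves the arm, as the interface text tells. Its arguments: {"type":"object","properties":{"rows":{"type":"string"},"gripper":{"type":"number"},"grip_force":{"type":"number"}},"required":["rows"]}

```bash
mkdir -p pics; ls; python3 - <<'E'
from rig import sensors, vision, job, bot
import cv2,numpy as np
s=sensors.observe(); print({k:np.round(v,3).tolist() for k,v in s.items()}); print(bot.tip_reach)
for n in ["side","top"]:
    p=vision.get_image(n); cv2.imwrite(f"pics/{n}0.png",p["color"]); np.savez(f"{n}.npz",mtx=p["mtx"],w2c=p["world_to_cam"])
    print(n,p["mtx"].tolist(),np.round(p["world_to_cam"],4).tolist())
    for t in ["rack","follower_knob","glue_bottle","blue_bottle","oil_can","yellow_box","paste_jar","tape_measure","bearing_block","bit_box"]:
        print(t,[(np.round(d["at"],1).tolist(),round(d["score"],2)) for d in vision.find_in(p,t)][:3])
E
```

```text
pics
{'clock': 0.0, 'joint_positions': [-1.419, 0.259, 1.536, -0.0, 1.348, -0.203], 'dq': [-0.0, -0.0, -0.0, 0.0, -0.001, -0.001], 'joint_torque': [0.0, -43.731, -28.4, 0.072, 0.041, -0.0], 'tool_pos': [0.191, -0.515, 0.226], 'tool_rot': [[-0.0, 0.347, -0.938], [0.002, -0.938, -0.347], [-1.0, -0.002, -0.0]], 'contact_force': [0.383, -0.722, -0.691], 'wrist_torque': [0.005, -0.025, -0.038], 'opening': 0.093}
0.008
side [[502.69986435934834, 0.0, 317.16390825629037], [0.0, 502.69986435934834, 197.14309843194337], [0.0, 0.0, 1.0]] [[-0.4647, -0.8855, -0.0021, 0.2585], [-0.7624, 0.4013, -0.5077, 0.4357], [0.4504, -0.2343, -0.8615, 0.9737], [0.0, 0.0, 0.0, 1.0]]
rack [([334.5, 168.6], 0.83)]
follower_knob [([388.1, 123.2], 0.94)]
glue_bottle [([272.0, 182.2], 0.89)]
blue_bottle [([363.6, 139.8], 0.59)]
oil_can [([314.5, 161.5], 0.6), ([267.2, 259.6], 0.34)]
yellow_box [([361.0, 140.9], 0.68), ([250.2, 203.0], 0.67)]
paste_jar [([247.9, 205.0], 0.8), ([194.1, 201.6], 0.56)]
tape_measure [([342.1, 229.3], 0.76)]
bearing_block [([317.4, 263.9], 0.8), ([250.2, 204.7], 0.7), ([335.2, 168.7], 0.59)]
bit_box [([269.3, 260.2], 0.91)]
top [[455.65149708972905, 0.0, 318.7051257876812], [0.0, 455.65149708972905, 197.01563558647047], [0.0, 0.0, 1.0]] [[-0.0265, -0.9996, -0.0049, 0.0204], [-0.9943, 0.0269, -0.103, 0.5501], [0.1031, 0.0021, -0.9947, 1.2573], [0.0, 0.0, 0.0, 1.0]]
rack [([347.1, 170.9], 0.73), ([255.5, 224.4], 0.69)]
follower_knob [([406.7, 155.8], 0.67), ([267.5, 185.2], 0.61)]
glue_bottle [([283.8, 175.1], 0.6)]
blue_bottle [([404.4, 256.2], 0.66), ([332.7, 168.5], 0.57)]
oil_can [([331.7, 166.3], 0.55)]
yellow_box [([384.9, 159.0], 0.93)]
paste_jar [([227.2, 154.7], 0.77), ([264.4, 185.5], 0.5)]
tape_measure [([321.8, 229.7], 0.69)]
bearing_block [([293.0, 254.0], 0.49)]
bit_box [([258.2, 226.5], 0.91)]
```

```bash
python3 - <<'E'
import cv2
a=cv2.imread("pics/side0.png")[90:310,180:450]; cv2.imwrite("pics/side0c.png",cv2.resize(a,None,fx=2.7,fy=2.7,interpolation=2))
a=cv2.imread("pics/top0.png")[120:300,200:460]; cv2.imwrite("pics/top0c.png",cv2.resize(a,None,fx=3,fy=3,interpolation=2))
E
```

```text
(no output)
```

View pics/side0c.png

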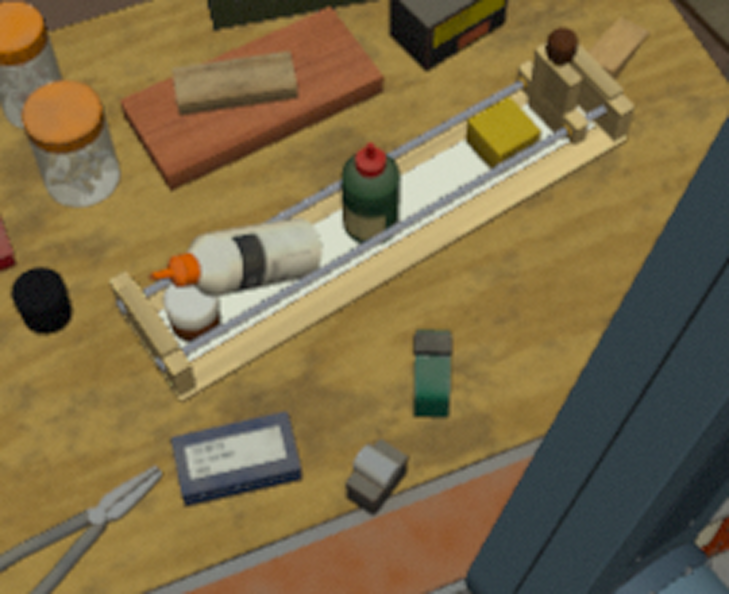

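View pics/top0c.png

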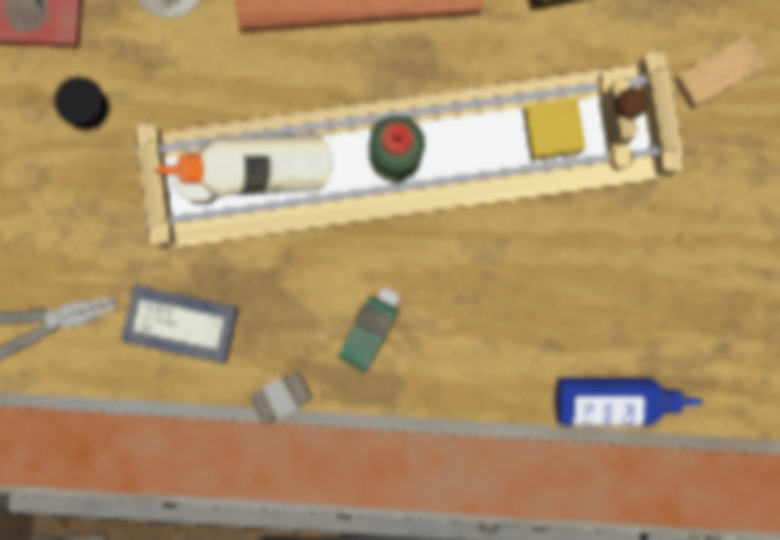

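View pics/top0.png

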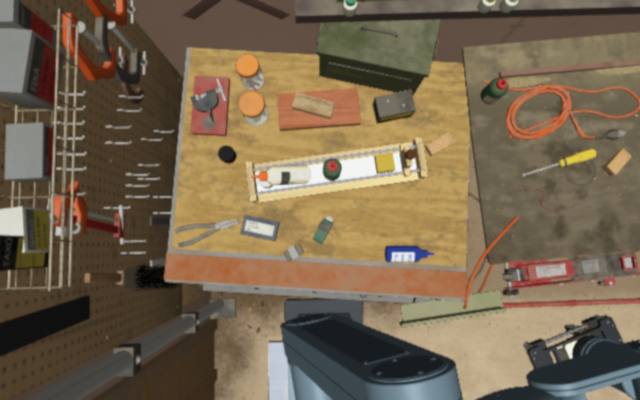

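```bash
cat > h.py <<'E'
import numpy as np,cv2
from scipy.optimize import least_squares
C={n:np.load(f"{n}.npz") for n in ["side","top"]}
def proj(n,P):
    P=np.atleast_2d(P); c=C[n]; q=P@c["w2c"][:3,:3].T+c["w2c"][:3,3]; u=q@c["mtx"].T; return u[:,:2]/u[:,2:]
def onplane(n,uv,z):
    c=C[n];R=c["w2c"][:3,:3];t=c["w2c"][:3,3];o=-R.T@t
    d=R.T@np.linalg.inv(c["mtx"])@np.array([uv[0],uv[1],1.]); return o+d*(z-o[2])/d[2]
def topc(u,v): return (200+u/3-.33,120+v/3-.33)
def sidec(u,v): return (180+u/2.7-.31,90+v/2.7-.31)
def w2r(p,rk):  # world->rack xy
    x,y,a=rk; d=np.array(p[:2])-[x,y]; c,s=np.cos(a),np.sin(a); return np.array([c*d[0]+s*d[1],-s*d[0]+c*d[1]])
def r2w(p,rk):
    x,y,a=rk; c,s=np.cos(a),np.sin(a); return np.array([x+c*p[0]-s*p[1],y+s*p[0]+c*p[1],*p[2:]])
E
python3 - <<'E'
from h import *
m=[]
obs=[("top",topc(138,127),(56,228,67)),("top",topc(157,125),(56,210,67)),("top",topc(170,243),(-56,210,67)),("top",topc(150,243),(-56,228,67)),
("top",topc(645,55),(56,-250,67)),("top",topc(664,53),(56,-268,67)),("top",topc(682,168),(-56,-268,67)),("top",topc(662,172),(-56,-250,67)),
("side",sidec(112,284),(56,228,67)),("side",sidec(128,275),(56,210,67)),("side",sidec(191,353),(-56,210,67)),("side",sidec(627,103),(-56,-268,67))]
def f(p): return np.concatenate([proj(n,r2w(np.array(l)/1000,p))[0]-uv for n,uv,l in obs])
r=least_squares(f,[.5,0,.1]); print(r.x, np.round(r.fun.reshape(-1,2),1).tolist()); rk=r.x; np.save("rk.npy",rk)
def tri(a,b):
    g=lambda P: np.concatenate([proj("top",P)[0]-a,proj("side",P)[0]-b]); s=least_squares(g,[.5,0,.1]); return s.x,s.fun
def show(n,P,e=None): print(n,"world",np.round(P,3),"rack",np.round(w2r(P,rk)*1000,1), "" if e is None else np.round(e,1))
for n,a,b in [("oilcap",topc(398,136),sidec(371,150)),("knob",topc(630,102),sidec(562,42)),("nozzletip",topc(158,170),sidec(153,274)),("cap centre",topc(190,168),sidec(185,270))]: show(n,*tri(a,b))
for n,cs,z in [("yellow top",[(529,103),(580,98),(583,152),(533,158)],.049)]:
    P=[onplane("top",topc(*c),z) for c in cs]; [show(n,p) for p in P]; show(n,np.mean(P,0))
# blue
for n,c in [("b base mid",(558,403)),("b shoulder",(647,402)),("nozzle",(702,401)),("b back",(600,378)),("b front",(600,427)) ]: show(n,onplane("top",topc(*c),.023))
for n,c in [("jar lid? side",(192,308))]: show(n,onplane("side",sidec(*c),.058))
show("black jar",onplane("top",topc(80,103),.044))
E
```

```text
[ 0.62054293 -0.02498622  0.12063487] [[-1.3, 0.1], [-1.2, -0.1], [-0.1, 0.5], [0.0, 1.4], [0.6, -1.0], [0.7, -1.2], [1.6, -0.0], [1.8, -0.4], [-2.6, -1.8], [-1.7, -2.2], [-0.2, 4.2], [3.2, -0.0]]
oilcap world [ 0.622 -0.034  0.131] rack [ 0.6 -8.7] [ 0.4  0.3 -0.4 -0. ]
knob world [ 0.645 -0.236  0.136] rack [  -0.7 -212.7] [ 0.6  0.4 -0.6 -0.1]
nozzletip world [0.599 0.177 0.124] rack [  3.  203.1] [ 0.4  0.2 -0.4 -0. ]
cap centre world [0.603 0.151 0.105] rack [  3.2 176.4] [ 0.7  0.4 -0.7 -0.1]
yellow top world [ 0.665 -0.158  0.049] rack [  28.2 -137.5] 
yellow top world [ 0.668 -0.206  0.049] rack [  25.8 -185.4] 
yellow top world [ 0.617 -0.206  0.049] rack [ -24.9 -179.8] 
yellow top world [ 0.613 -0.16   0.049] rack [ -23.6 -132.9] 
yellow top world [ 0.641 -0.183  0.049] rack [   1.4 -158.9] 
b base mid world [ 0.386 -0.177  0.023] rack [-251.4 -122.9] 
b shoulder world [ 0.385 -0.26   0.023] rack [-262.6 -205. ] 
nozzle world [ 0.384 -0.311  0.023] rack [-269.2 -255.8] 
b back world [ 0.408 -0.217  0.023] rack [-234.2 -165.4] 
b front world [ 0.363 -0.215  0.023] rack [-278.9 -157.9] 
jar lid? side world [0.593 0.153 0.058] rack [ -5.7 179.7] 
black jar world [0.678 0.263 0.044] rack [ 91.3 278.6]
```

```bash
cat >> h.py <<'E'
def overlay(img,n,rk,x0,y0,x1,y1,f,out,extra=[]):
    a=cv2.resize(img[y0:y1,x0:x1],None,fx=f,fy=f,interpolation=cv2.INTER_CUBIC)
    def L(ps,col):
        q=proj(n,np.array([r2w(np.array(p)/1000,rk) for p in ps])); q=((q+.5-[x0,y0])*f).astype(int)
        cv2.polylines(a,[q.reshape(-1,1,2)],False,col,1)
    for y0_,y1_ in [(-268,-250),(210,228)]: L([(-56,y0_,67),(56,y0_,67),(56,y1_,67),(-56,y1_,67),(-56,y0_,67)],(0,0,255))
    for x in (-34,34): L([(x,-250,44),(x,210,44)],(255,0,255))
    for ps,col in extra: L(ps,col)
    cv2.imwrite(out,a)
def circ(x,y,z,r): return [(x+r*np.cos(t),y+r*np.sin(t),z) for t in np.linspace(0,2*np.pi,25)]
E
python3 - <<'E'
from h import *
rk=np.load("rk.npy")
ex=[(circ(1,-9,134,8),(255,255,0)),([(25,-184,49),(25,-134,49),(-25,-134,49),(-25,-184,49),(25,-184,49)],(255,0,0)),(circ(0,186,58,24),(0,255,0)),(circ(0,-9,14,26),(255,255,0))]
overlay(cv2.imread("pics/top0.png"),"top",rk,230,125,440,215,3.8,"pics/ov_t.png",ex)
overlay(cv2.imread("pics/side0.png"),"side",rk,210,90,420,250,3.8,"pics/ov_s.png",ex)
E
```

```text
(no output)
```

View pics/ov_t.png

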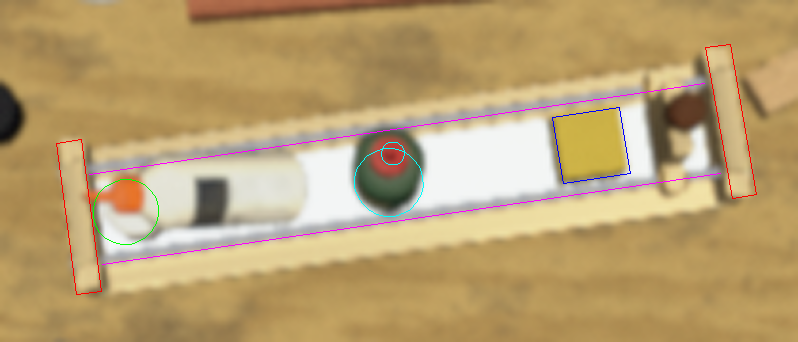

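View pics/ov_s.png

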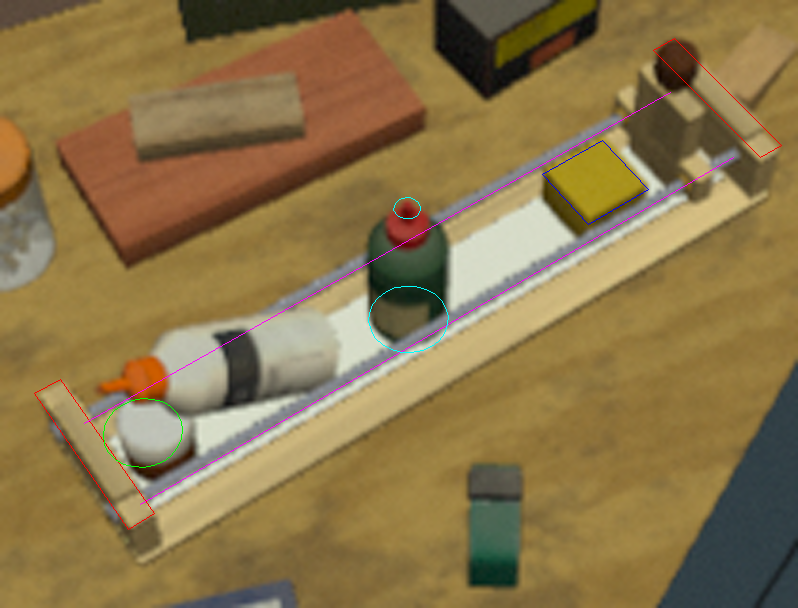

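```bash
cat >> h.py <<'E'
from scipy.spatial.transform import Rotation as Ro
def rows(p,R,pt,Rt,n=None,vmax=.055,wmax=.17):
    p=np.array(p);R=np.array(R);pt=np.array(pt)
    rv=Ro.from_matrix(R.T@Rt).as_rotvec(); d=pt-p
    k=n or int(np.ceil(max(np.linalg.norm(d)/vmax,np.linalg.norm(rv)/wmax,1)))
    out=[];A=R.copy()
    for i in range(k):
        out.append(np.r_[A.T@d/k,rv/k]); A=A@Ro.from_rotvec(rv/k).as_matrix()
    s=["; ".join(" ".join(f"{v:.4f}".rstrip('0').rstrip('.').replace('-0','-0') if abs(v)>5e-5 else "0" for v in r) for r in out[i:i+8]) for i in range(0,k,8)]
    for t in s: print(t,"\n")
def toolR(az_tilt_dir,tilt,jaw):
    """tool x = down tilted: x = -z*cos + dir*sin ; y approx jaw"""
    d=np.array([*az_tilt_dir,0.]);d/=np.linalg.norm(d); x=np.array([0,0,-1])*np.cos(tilt)+d*np.sin(tilt)
    j=np.array([*jaw,0.]); y=j-x*(x@j); y/=np.linalg.norm(y); return np.c_[x,y,np.cross(x,y)]
def now():
    from rig import sensors
    s=sensors.observe(); return np.array(s["tool_pos"]),np.array(s["tool_rot"]),s
E
python3 - <<'E'
from h import *
p,R,s=now()
print(onplane("top",topc(702,401),.023)-onplane("top",topc(558,403),.023))
rows(p,R,[.385,-.235,.17],toolR([0,1],0,[1,0]))
E
```

```text
[-0.00168992 -0.13408063  0.        ]
0.0071 -0.0245 -0.0349 -0.152 0 0; 0.0071 -0.0189 -0.0382 -0.152 0 0; 0.0071 -0.0129 -0.0406 -0.152 0 0; 0.0071 -0.0066 -0.0421 -0.152 0 0; 0.0071 -0.0002 -0.0426 -0.152 0 0; 0.0071 0.0063 -0.0422 -0.152 0 0; 0.0071 0.0126 -0.0407 -0.152 0 0; 0.0071 0.0186 -0.0384 -0.152 0 0
```

Request:
arm_command(
  rows="0.007 -0.0245 -0.035 -0.152 0 0; 0.007 -0.019 -0.038 -0.152 0 0; 0.007 -0.013 -0.0405 -0.152 0 0; 0.007 -0.0065 -0.042 -0.152 0 0; 0.007 0 -0.0425 -0.152 0 0; 0.007 0.0065 -0.042 -0.152 0 0; 0.007 0.0125 -0.0405 -0.152 0 0; 0.007 0.0185 -0.0385 -0.152 0 0",
  gripper=1,
  grip_force=40,
)

```text
clock: 2.1
tool_pos: [0.3852, -0.2346, 0.1707]
tool_rot: [[0.001, 1.0, 0.005], [-0.0, 0.005, -1.0], [-1.0, 0.001, 0.0]]
contact_force: [0.0, -0.9, -0.0]
opening: 0.0934
```

```bash
python3 - <<'E'
from h import *
from rig import vision
p,R,s=now(); print(np.round(p,4),np.round(R,3).tolist(),np.round(s["joint_positions"],3))
w=vision.get_image("wrist"); cv2.imwrite("pics/w1.png",w["color"]); np.savez("wrist.npz",mtx=w["mtx"],w2c=w["world_to_cam"])
t=vision.get_image("top"); cv2.imwrite("pics/t1.png",t["color"]);t=vision.get_image("side"); cv2.imwrite("pics/s1.png",t["color"])
E
```

```text
[ 0.3852 -0.2346  0.1707] [[0.001, 1.0, 0.005], [-0.0, 0.005, -1.0], [-1.0, 0.001, 0.0]] [-0.795  0.129  1.844  0.     1.168 -0.8  ]
```

View pics/w1.png

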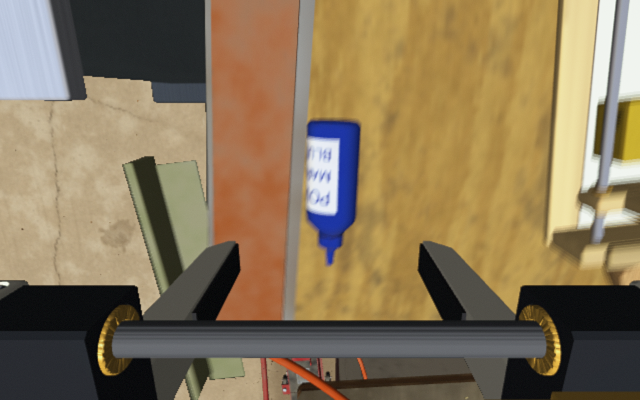

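```bash
python3 - <<'E'
import h
from h import *
C["wrist"]=np.load("wrist.npz")
c=C["wrist"]; print("cam pos",-c["w2c"][:3,:3].T@c["w2c"][:3,3], c["w2c"][:3,:3].round(2).tolist())
for n,uv in [("base",(333,122)),("shoulder l",(308,210)),("shoulder r",(355,210)),("base l",(309,124)),("base r",(359,124)),("nozzle",(330,263)),("mid body",(332,170))]: print(n,onplane("wrist",uv,.023).round(4))
rk=np.load("rk.npy")
for x,y,z in [(-56,-268,67),(-34,-240,44),(-34,-120,44),(25,-160,49)]: print(proj("wrist",r2w(np.array([x,y,z])/1000,rk)))
E
```

```text
cam pos [ 0.38374809 -0.15531731  0.32925838] [[1.0, 0.0, 0.0], [0.0, -0.96, 0.29], [0.0, -0.29, -0.96]]
base [ 0.3877 -0.1774  0.023 ]
shoulder l [ 0.3653 -0.2566  0.023 ]
shoulder r [ 0.4085 -0.2565  0.023 ]
base l [ 0.3672 -0.1792  0.023 ]
base r [ 0.41  -0.179  0.023]
nozzle [ 0.3858 -0.3103  0.023 ]
mid body [ 0.3871 -0.2191  0.023 ]
[[583.90519155 274.34694765]]
[[594.1303965  230.15275499]]
[[609.63580206  86.35647169]]
[[685.22245476 130.08238447]]
```

```bash
python3 - <<'E'
from h import *
p,R,s=now()
Rt=toolR([0,1],np.pi/4,[1,-.014]); ax=np.array([.3868,-.2394,.023])
pre=ax+Rt[:,0]*(.006-.09)
print(pre); rows(p,R,pre,Rt)
E
```

```text
[ 0.3868     -0.29879697  0.08239697]
0.0176 0.0003 0.013 0.0024 0.157 -0.0004; 0.0154 0.0004 0.0155 0.0024 0.157 -0.0004; 0.0127 0.0004 0.0178 0.0024 0.157 -0.0004; 0.0098 0.0005 0.0195 0.0024 0.157 -0.0004; 0.0066 0.0005 0.0208 0.0024 0.157 -0.0004
```

Request:
arm_command(
  rows="0.0175 0 0.013 0.0025 0.157 0; 0.0155 0 0.0155 0.0025 0.157 0; 0.0125 0.0005 0.018 0.0025 0.157 0; 0.01 0.0005 0.0195 0.0025 0.157 0; 0.0065 0.0005 0.021 0.0025 0.157 0; 0 0 0 0 0 0",
)

```text
clock: 3.0
tool_pos: [0.383, -0.3024, 0.0763]
tool_rot: [[0.004, 1.0, -0.02], [0.714, -0.017, -0.7], [-0.7, -0.011, -0.714]]
contact_force: [0.3, 0.5, 0.1]
opening: 0.0928
```

```bash
python3 - <<'E'
from h import *
p,R,s=now(); q=np.array(s["joint_positions"]); print(np.round(p,4),np.round(R,3).tolist(),np.round(q,3))
rz=lambda a:Ro.from_euler('z',a).as_matrix(); ry=lambda a:Ro.from_euler('y',a).as_matrix()
for s4 in (1,-1):
  for s6 in (1,-1):
    B=rz(q[0])@ry(q[1]+q[2])@rz(s4*q[3])@ry(q[4])@rz(s6*q[5]); print(s4,s6,np.round(B.T@R,2).tolist())
Rt=toolR([0,1],np.pi/4,[1,-.014]); ax=np.array([.3868,-.2394,.023]); rows(p,R,ax+Rt[:,0]*.006,Rt,n=4)
E
```

```text
[ 0.383  -0.3024  0.0763] [[0.004, 1.0, -0.02], [0.714, -0.017, -0.7], [-0.7, -0.011, -0.714]] [-1.136  0.724  1.461  0.312  1.696 -1.196]
1 1 [[-0.0, -1.0, -0.0], [-0.0, 0.0, -1.0], [1.0, -0.0, -0.0]]
1 -1 [[-0.0, 0.73, -0.68], [0.0, 0.68, 0.73], [1.0, -0.0, -0.0]]
-1 1 [[-0.53, -0.84, -0.14], [0.23, 0.01, -0.97], [0.81, -0.55, 0.19]]
-1 -1 [[0.55, 0.62, -0.56], [0.19, 0.56, 0.8], [0.81, -0.55, 0.19]]
0.0221 0.0008 -0.0015 -0.0025 -0.0025 -0.001; 0.0221 0.0008 -0.0016 -0.0025 -0.0025 -0.001; 0.0221 0.0009 -0.0016 -0.0025 -0.0025 -0.001; 0.0221 0.0009 -0.0017 -0.0025 -0.0025 -0.001
```

```bash
cat > kin.py <<'E'
import numpy as np
from scipy.spatial.transform import Rotation as Ro
from scipy.optimize import least_squares
rz=lambda a:Ro.from_euler('z',a).as_matrix(); ry=lambda a:Ro.from_euler('y',a).as_matrix()
M=np.array([[0,-1,0],[0,0,-1],[1,0,0.]])
def rot(q): return rz(q[0])@ry(q[1]+q[2])@rz(q[3])@ry(q[4])@rz(q[5])@M
def basis(q):
    A=rz(q[0]); e=A@ry(q[1]); f=A@ry(q[1]+q[2]); R=rot(q)
    return np.c_[A[:,0],A[:,1],A[:,2],e[:,2],f[:,2],f[:,0],R[:,0]]
D=[([-1.419,.259,1.5355,0,1.348,-.203],[.191,-.5155,.2265]),([-.795,.129,1.844,0,1.168,-.8],[.3852,-.2346,.1707]),([-1.136,.724,1.461,.312,1.696,-1.196],[.383,-.3024,.0763])]
def fit():
    A=np.vstack([basis(np.array(q)) for q,_ in D]); b=np.concatenate([p for _,p in D])
    k=np.linalg.lstsq(np.vstack([A,1e-3*np.eye(7)]),np.r_[b,1e-3*np.array([0,.11,.15,.4,.4,0,.2])],rcond=None)[0]; return k,A@k-b
K,res=fit()
lo=np.array([-3.14,-.91,.19,-1.22,.22,-3.12]);hi=np.array([3.14,2.08,2.58,4.36,2.71,3.12])
def ik(p,R,q0):
    f=lambda q: np.r_[(basis(q)@K-p)*10, (Ro.from_matrix(rot(q).T@R)).as_rotvec()]
    s=least_squares(f,np.clip(q0,lo+1e-6,hi-1e-6),bounds=(lo,hi)); return s.x,np.abs(s.fun).max()
E
python3 - <<'E'
from kin import *; print(np.round(K,4),np.abs(res).max())
E
```

```text
[-5.000e-04  1.108e-01  2.216e-01  5.345e-01  4.263e-01  6.010e-02
  3.586e-01] 0.00011486849675643174
```

Request:
arm_command(
  rows="0.022 0.001 -0.0015 -0.0025 -0.0025 -0.001; 0.022 0.001 -0.0015 -0.0025 -0.0025 -0.001; 0.022 0.001 -0.0015 -0.0025 -0.0025 -0.001; 0.022 0.001 -0.0015 -0.0025 -0.0025 -0.001; 0 0 0 0 0 0",
)

```text
clock: 3.62
tool_pos: [0.3897, -0.2339, 0.026]
tool_rot: [[0.0, 1.0, -0.001], [0.698, -0.001, -0.716], [-0.716, -0.0, -0.698]]
contact_force: [0.3, 0.6, 0.4]
opening: 0.093
```

Request:
arm_command(
  rows="0.004 -0.003 0.0055 0 0 -0.014; 0 0 0 0 0 0",
)

```text
clock: 3.88
tool_pos: [0.387, -0.237, 0.018]
tool_rot: [[-0.013, 1.0, -0.001], [0.698, 0.008, -0.716], [-0.716, -0.01, -0.698]]
contact_force: [-0.1, -0.6, 0.8]
opening: 0.0932
```

```bash
python3 - <<'E'
from h import *
from rig import vision
p,R,s=now(); print(np.round(p,4),np.round(s["joint_positions"],3),s["clock"])
w=vision.get_image("wrist"); cv2.imwrite("pics/w2.png",w["color"])
from kin import *
print(basis(np.array(s["joint_positions"]))@K-p)
E
```

```text
[ 0.387 -0.237  0.018] [-1.072  0.732  1.625  0.329  1.501 -1.223] 3.875
[-5.10799638e-05 -1.39013685e-04 -1.18420248e-04]
```

View pics/w2.png

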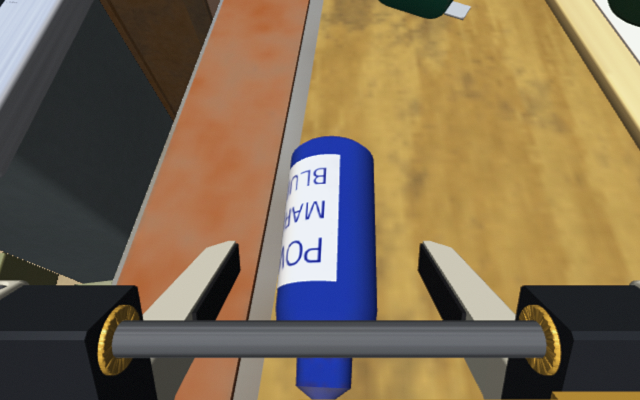

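```bash
python3 - <<'E'
from h import *
from kin import *
p,R,s=now(); q=np.array(s["joint_positions"]); rk=np.load("rk.npy"); rk[0]+=.002
c,sn=np.cos(rk[2]),np.sin(rk[2]); Y=[-sn,c]; X=[c,sn]
Rf=toolR(Y,np.radians(45.7),[-X[0],-X[1]])
for n,y,z in [("hi",-78,.28),("place",-78,.079)]:
    ax=r2w(np.array([0,y/1000,z]),rk); P=ax+Rf[:,0]*.006
    for q0 in (q, q+[.8,0,0,0,0,3]): 
        qq,e=ik(P,Rf,q0); print(n,P.round(4),qq.round(3),round(e,4))
E
```

```text
hi [ 0.6314 -0.0982  0.2758] [-0.638  0.662  1.044  0.601  1.975  2.469] 0.0
hi [ 0.6314 -0.0982  0.2758] [-0.638  0.662  1.044  0.601  1.975  2.469] 0.0
place [ 0.6314 -0.0982  0.0748] [-0.638  0.834  1.231  0.549  1.673  2.268] 0.0
place [ 0.6314 -0.0982  0.0748] [-0.638  0.834  1.231  0.549  1.673  2.268] 0.0
```

Request:
arm_command(
  rows="0 0 0 0 0 0; 0 0 0 0 0 0; 0 0 0 0 0 0; 0 0 0 0 0 0; 0 0 0 0 0 0; 0 0 0 0 0 0",
  gripper=0,
  grip_force=40,
)

```text
clock: 4.68
tool_pos: [0.3868, -0.2357, 0.0176]
tool_rot: [[-0.014, 1.0, -0.001], [0.7, 0.009, -0.714], [-0.714, -0.011, -0.7]]
contact_force: [-0.7, -0.2, 0.2]
opening: 0.0448
```

```bash
python3 - <<'E'
from h import *
p,R,s=now(); rk=np.load("rk.npy"); rk[0]+=.002
c,sn=np.cos(rk[2]),np.sin(rk[2])
Rf=toolR([-sn,c],np.radians(45.7),[-c,-sn]); P=r2w(np.array([0,-.078,.28]),rk)+Rf[:,0]*.006
p1=p+[0,0,.2]; rows(p,R,p1,R,n=4)
Rm=Rf@Ro.from_rotvec([-np.pi/2,0,0]).as_matrix(); pm=(p1+P)/2
rows(p1,R,pm,Rm,n=10); rows(pm,Rm,P,Rf,n=9)
E
```

```text
-0.0357 -0.0005 -0.035 0 0 0; -0.0357 -0.0005 -0.035 0 0 0; -0.0357 -0.0005 -0.035 0 0 0; -0.0357 -0.0005 -0.035 0 0 0 

0.0026 0.0123 -0.007 0.1483 -0.0039 -0.0073; 0.0025 0.0111 -0.0087 0.1483 -0.0039 -0.0073; 0.0023 0.0097 -0.0103 0.1483 -0.0039 -0.0073; 0.0022 0.0081 -0.0116 0.1483 -0.0039 -0.0073; 0.0021 0.0063 -0.0127 0.1483 -0.0039 -0.0073; 0.002 0.0044 -0.0135 0.1483 -0.0039 -0.0073; 0.002 0.0024 -0.014 0.1483 -0.0039 -0.0073; 0.0019 0.0003 -0.0142 0.1483 -0.0039 -0.0073 

0.0019 -0.0018 -0.0141 0.1483 -0.0039 -0.0073; 0.0018 -0.0039 -0.0137 0.1483 -0.0039 -0.0073 

0.002 -0.0065 -0.0144 0.1745 0 0; 0.002 -0.0089 -0.0131 0.1745 0 0; 0.002 -0.011 -0.0113 0.1745 0 0; 0.002 -0.0128 -0.0092 0.1745 0 0; 0.002 -0.0142 -0.0069 0.1745 0 0; 0.002 -0.0152 -0.0043 0.1745 0 0; 0.002 -0.0157 -0.0016 0.1745 0 0; 0.002 -0.0158 0.0012 0.1745 0 0 

0.002 -0.0153 0.0039 0.1745 0 0
```

Request:
arm_command(
  rows="-0.018 0 -0.0175 0 0 0; -0.036 -0.0005 -0.035 0 0 0; -0.036 -0.0005 -0.035 0 0 0; -0.036 -0.0005 -0.035 0 0 0; -0.018 0 -0.0175 0 0 0; 0.0025 0.0125 -0.007 0.148 -0.004 -0.0075; 0.0025 0.011 -0.0085 0.148 -0.004 -0.0075; 0.0025 0.0095 -0.0105 0.148 -0.004 -0.0075",
)

```text
clock: 5.68
tool_pos: [0.4244, -0.2155, 0.2271]
tool_rot: [[-0.038, 0.9, -0.435], [0.694, -0.289, -0.659], [-0.719, -0.327, -0.613]]
contact_force: [0.2, -0.7, -2.4]
opening: 0.0447
```

Request:
arm_command(
  rows="0.002 0.008 -0.0115 0.148 -0.004 -0.0075; 0.002 0.0065 -0.0125 0.148 -0.004 -0.0075; 0.002 0.0045 -0.0135 0.148 -0.004 -0.0075; 0.002 0.0025 -0.014 0.148 -0.004 -0.0075; 0.002 0.0005 -0.014 0.148 -0.004 -0.0075; 0.002 -0.002 -0.014 0.148 -0.004 -0.0075; 0.002 -0.004 -0.0135 0.148 -0.004 -0.0075; 0.002 -0.0065 -0.0145 0.1745 0 0",
)

```text
clock: 6.68
tool_pos: [0.5231, -0.1597, 0.2499]
tool_rot: [[-0.089, -0.093, -0.992], [0.711, -0.703, 0.002], [-0.698, -0.705, 0.128]]
contact_force: [-0.5, -0.3, -2.1]
opening: 0.0445
```

Request:
arm_command(
  rows="0.002 -0.009 -0.013 0.1745 0 0; 0.002 -0.011 -0.0115 0.1745 0 0; 0.002 -0.013 -0.009 0.1745 0 0; 0.002 -0.014 -0.007 0.1745 0 0; 0.002 -0.015 -0.0045 0.1745 0 0; 0.002 -0.0155 -0.0015 0.1745 0 0; 0.002 -0.016 0.001 0.1745 0 0; 0.002 -0.0155 0.004 0.1745 0 0",
)

```text
clock: 7.68
tool_pos: [0.6317, -0.0982, 0.2759]
tool_rot: [[-0.089, -0.993, -0.081], [0.711, -0.12, 0.693], [-0.698, 0.004, 0.716]]
contact_force: [-0.8, 0.2, -2.5]
opening: 0.0443
```

```bash
python3 - <<'E'
from h import *
from rig import vision
p,R,s=now(); rk=np.load("rk.npy"); rk[0]+=.002
c,sn=np.cos(rk[2]),np.sin(rk[2])
Rf=toolR([-sn,c],np.radians(45.7),[-c,-sn]); P=r2w(np.array([0,-.078,.28]),rk)+Rf[:,0]*.006
print(p.round(4),P,np.degrees(Ro.from_matrix(R.T@Rf).as_rotvec()).round(2),s["clock"],np.round(s["joint_positions"],3),s["opening"])
for n in ("wrist","side","top"):
    w=vision.get_image(n); cv2.imwrite(f"pics/{n}3.png",w["color"]); np.savez(f"{n}.npz",mtx=w["mtx"],w2c=w["world_to_cam"])
a=cv2.imread("pics/side3.png")[40:310,130:450];b=cv2.imread("pics/top3.png")[100:280,200:460]
cv2.imwrite("pics/side3c.png",cv2.resize(a,None,fx=2.2,fy=2.2)); cv2.imwrite("pics/top3c.png",cv2.resize(b,None,fx=3,fy=3,interpolation=2))
E
```

```text
[ 0.6317 -0.0982  0.2759] [ 0.63141288 -0.0981564   0.27580951] [-0.18  0.05 -0.17] 7.675 [-0.637  0.664  1.04   0.6    1.98   2.474] 0.04433716848264748
```

View pics/wrist3.png

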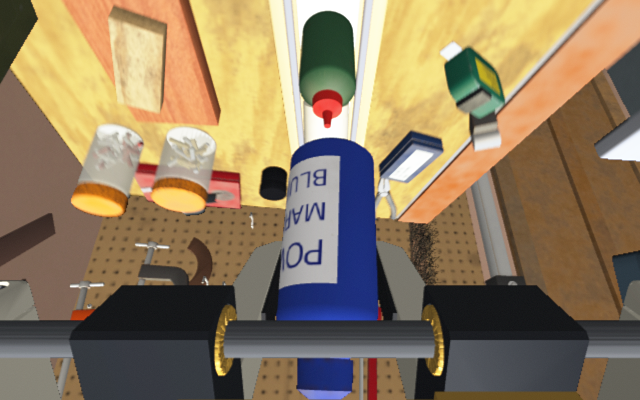

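View pics/side3c.png

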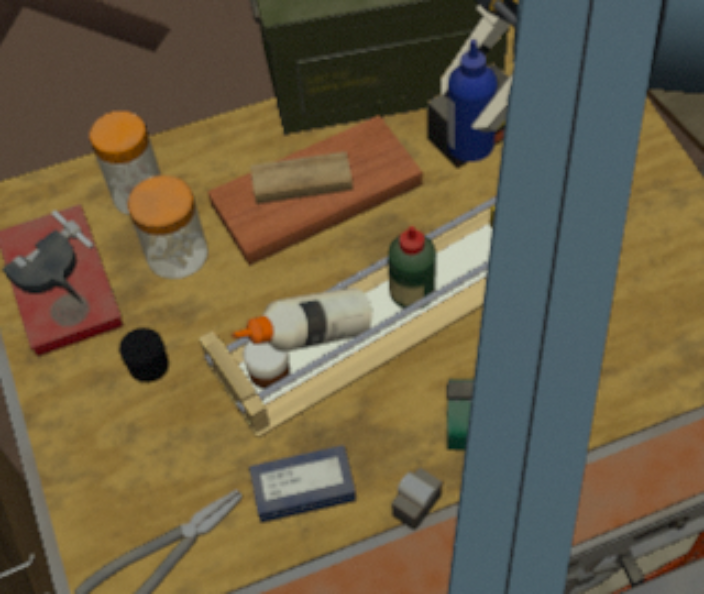

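View pics/top3c.png

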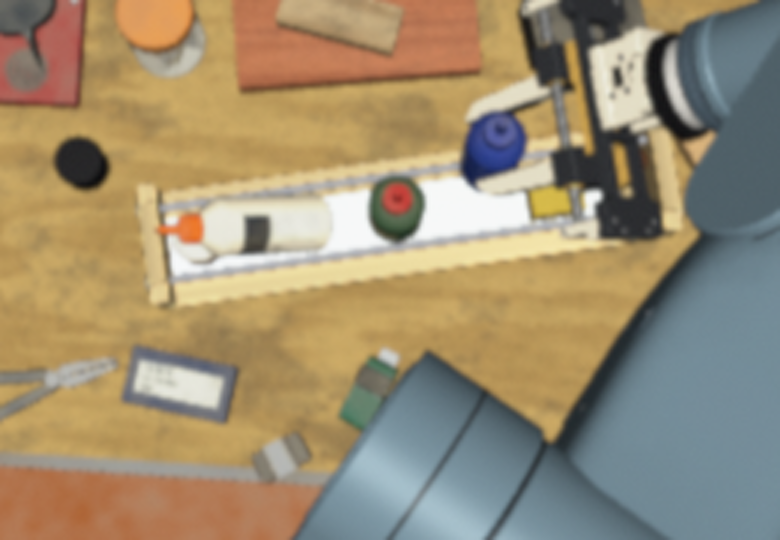

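```bash
python3 - <<'E'
from h import *
C["wrist"]=np.load("wrist.npz"); rk=np.load("rk.npy")
img=cv2.imread("pics/wrist3.png")
rod=lambda x:[(x,y,44) for y in range(-70,211,20)]
ex=[(rod(-34),(255,0,255)),(rod(34),(255,0,255)),(circ(0,-9,134,8),(255,255,0)),(circ(0,-9,14,26),(255,255,0)),(circ(0,-9,70,26),(255,255,0))]
overlay(img,"wrist",rk,220,0,440,150,3.6,"pics/ov_w.png",ex)
cv2.imwrite("pics/raw_w.png",cv2.resize(img[0:150,220:440],None,fx=3.6,fy=3.6))
E
```

```text
(no output)
```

View pics/ov_w.png

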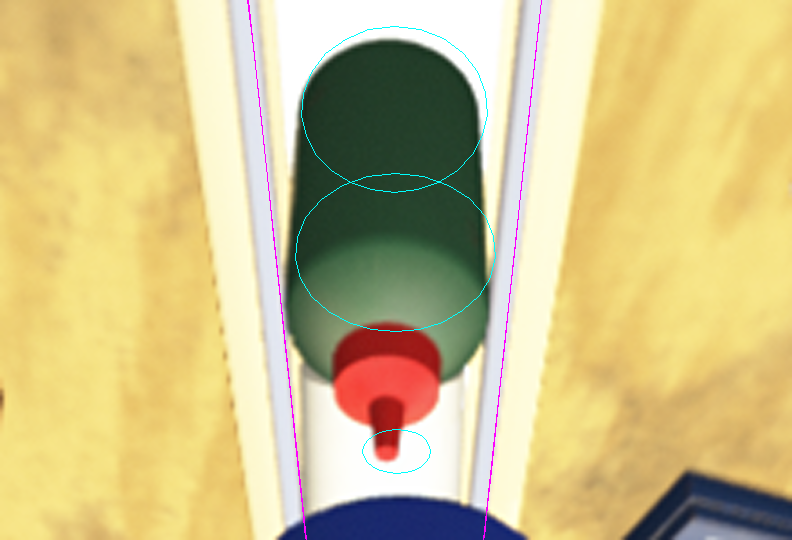

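View pics/raw_w.png

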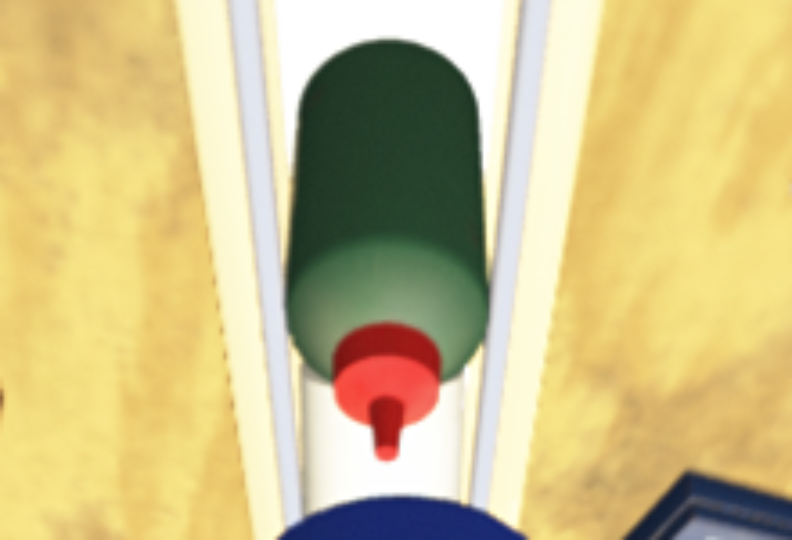

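```bash
python3 - <<'E'
from h import *
C["wrist"]=np.load("wrist.npz"); rk0=np.load("rk.npy")
img=cv2.imread("pics/wrist3.png").astype(float)
# find rod (greyish: B>=R) segments per row near predicted
B,G,Rr=img[...,0],img[...,1],img[...,2]
pts=[]
for row in range(2,138,4):
    for x in (-34,34):
        ys=np.linspace(-90,205,600); q=proj("wrist",np.array([r2w(np.array([x,y,44])/1000,rk0) for y in ys]))
        i=np.argmin(abs(q[:,1]-row)); u=q[i,0]
        c=np.arange(int(u)-9,int(u)+8); m=(B[row,c]-Rr[row,c]>3)&(B[row,c]<235)
        if m.sum()>=3: pts.append((x,c[m].mean(),row))
print(len(pts),[ (a,round(b,1),c) for a,b,c in pts[::6]])
obs=[("top",topc(138,127),(56,228,67)),("top",topc(157,125),(56,210,67)),("top",topc(170,243),(-56,210,67)),("top",topc(150,243),(-56,228,67)),
("top",topc(645,55),(56,-250,67)),("top",topc(664,53),(56,-268,67)),("top",topc(682,168),(-56,-268,67)),("top",topc(662,172),(-56,-250,67))]
ys=np.linspace(-95,205,150)
def f(p):
    r=[0.15*(proj(n,r2w(np.array(l)/1000,p))[0]-uv) for n,uv,l in obs]
    for x in (-34,34):
        q=proj("wrist",np.array([r2w(np.array([x,y,44])/1000,p) for y in ys])); o=np.argsort(q[:,1])
        r.append([np.interp(v,q[o,1],q[o,0])-u for a,u,v in pts if a==x])
    return np.concatenate(r)
s=least_squares(f,rk0,loss="soft_l1",x_scale=[.01,.01,.01]); print(rk0,s.x,np.abs(s.fun[16:]).mean())
np.save("rk2.npy",s.x)
rk=s.x
# oil via wrist nozzle tip at z=.134
for n,uv in [("oil tip",(220+387/3.6,457/3.6))]: P=onplane("wrist",uv,.134); print(n,P,w2r(P,rk))
# base of oil in wrist top outline: far edge row 40/3.6
P=onplane("wrist",(220+390/3.6,40/3.6),.014); print("oil far base",w2r(P,rk))
E
```

```text
7 [(-34, np.float64(366.0), 22), (34, np.float64(302.0), 78)]
[ 0.62054293 -0.02498622  0.12063487] [ 0.61986125 -0.02440132  0.14560606] 2.8060994764844054
oil tip [ 0.62321176 -0.03119638  0.134     ] [ 0.00232915 -0.00720929]
oil far base [ 0.00053672 -0.0314515 ]
```

```bash
python3 - <<'E'
from h import *
C["wrist"]=np.load("wrist.npz"); rk0=np.load("rk.npy")
Z=lambda u,v:(220+u/3.6-.4,v/3.6-.4)
pts=[(34,*Z(243,2)),(34,*Z(292,500)),(34,*Z(267,250)),(-34,*Z(537,2)),(-34,*Z(480,500)),(-34,*Z(510,250))]
ys=np.linspace(-200,205,200)
obs=[("top",topc(138,127),(56,228,67)),("top",topc(157,125),(56,210,67)),("top",topc(170,243),(-56,210,67)),("top",topc(150,243),(-56,228,67)),
("top",topc(645,55),(56,-250,67)),("top",topc(664,53),(56,-268,67)),("top",topc(682,168),(-56,-268,67)),("top",topc(662,172),(-56,-250,67))]
def f(p):
    r=[0.15*(proj(n,r2w(np.array(l)/1000,p))[0]-uv) for n,uv,l in obs]
    for x in (-34,34):
        q=proj("wrist",np.array([r2w(np.array([x,y,44])/1000,p) for y in ys])); o=np.argsort(q[:,1])
        r.append([np.interp(v,q[o,1],q[o,0])-u for a,u,v in pts if a==x])
    return np.concatenate(r)
s=least_squares(f,rk0,x_scale=[.01,.01,.01]); print(rk0,s.x,s.fun[16:].round(1)); rk=s.x; np.save("rk2.npy",rk)
P=onplane("wrist",Z(387,457),.134); print("oil tip",w2r(P,rk)); P=onplane("wrist",Z(390,40),.014); print("oil near base",w2r(P,rk))
# bottle in hand: base point projected
p,R,_=now(); ax=p-R[:,0]*.006; b=np.array([0,0,1.]); 
import math
print("bottle axis pt",ax, "rack",w2r(ax,rk))
# bottle axis per grasp geometry
Rg=np.array([[-.014,1,-.001],[.7,.009,-.714],[-.714,-.011,-.7]]); a=R@Rg.T@np.array([-.014,-1,0.]); a/=np.linalg.norm(a); print("bottle axis now",a)
for x,y,z in [(-54,-160,49)]: pass
yb=[w2r(onplane("top",topc(*c),.049),rk) for c in [(529,103),(580,98),(583,152),(533,158)]]; print("yellow",np.mean(yb,0))
E
```

```text
[ 0.62054293 -0.02498622  0.12063487] [ 0.62213853 -0.02400021  0.10983103] [-0.3 -0.2 -0.6  0.3  0.3  0.4]
oil tip [ 0.00062411 -0.00779803]
oil near base [-0.00026136 -0.03196421]
bottle axis pt [ 0.63193018 -0.10231134  0.28002606] rack [ 0.00114895 -0.07891254]
bottle axis now [ 2.06298829e-02 -1.78766516e-04  9.99787165e-01]
yellow [ 0.00138192 -0.15968873]
```

Request:
arm_command(
  rows="0.02 0 -0.0205 0 0 0; 0.0265 0 -0.0272 0 0 0; 0.0265 0 -0.0272 0 0 0; 0.0265 0 -0.0272 0 0 0; 0.0185 0 -0.019 0 0 0; 0.01 0 -0.0105 0 0 0; 0 0 0 0 0 0",
)

```text
clock: 8.7
tool_pos: [0.631, -0.0987, 0.0921]
tool_rot: [[-0.089, -0.992, -0.088], [0.712, -0.125, 0.691], [-0.697, -0.001, 0.717]]
contact_force: [-0.4, 0.6, -0.6]
opening: 0.0445
```

```bash
python3 - <<'E'
from h import *
from rig import vision
p,R,s=now(); rk=np.load("rk2.npy"); ax=p-R[:,0]*.006
print(p.round(4),ax.round(4),w2r(ax,rk),s["clock"],np.round(s["contact_force"],1),R.round(3).tolist())
for n in ("wrist","top"):
    w=vision.get_image(n); cv2.imwrite(f"pics/{n}4.png",w["color"]); np.savez(f"{n}.npz",mtx=w["mtx"],w2c=w["world_to_cam"])
b=cv2.imread("pics/top4.png")[100:280,200:460]
cv2.imwrite("pics/top4c.png",cv2.resize(b,None,fx=3,fy=3,interpolation=2))
E
```

```text
[ 0.631  -0.0987  0.0921] [ 0.6315 -0.103   0.0963] [ 0.00069599 -0.07953366] 8.7 [-0.4  0.6 -0.6] [[-0.089, -0.992, -0.088], [0.712, -0.125, 0.691], [-0.697, -0.001, 0.717]]
```

View pics/wrist4.png

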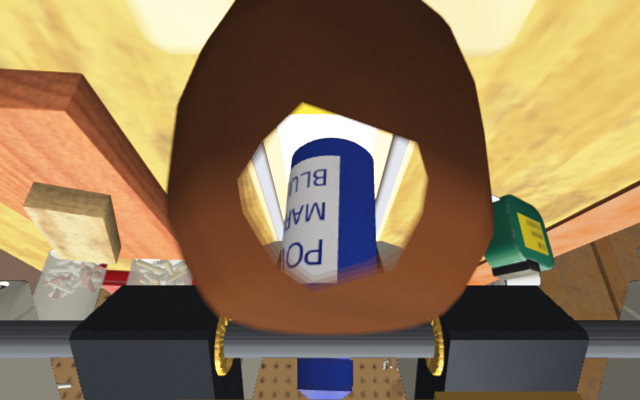

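View pics/top4c.png

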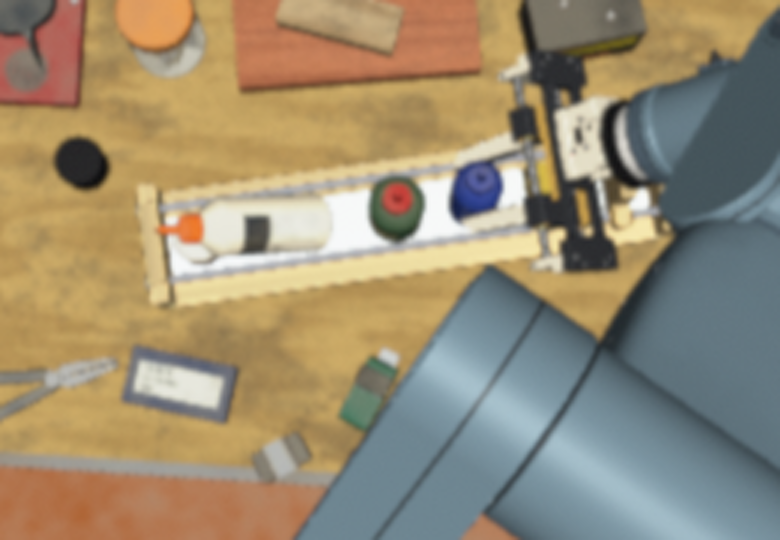

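Request:
arm_command(
  rows="0.0065 0 0 0 0 0; 0.006 0 -0.004 0 0 0; 0.004 0 -0.004 0 0 0; 0 0 0 0 0 0; 0 0 0 0 0 0",
)

```text
clock: 9.43
tool_pos: [0.631, -0.0925, 0.0756]
tool_rot: [[-0.088, -0.992, -0.088], [0.711, -0.124, 0.692], [-0.698, -0.001, 0.716]]
contact_force: [-0.1, 0.0, -1.3]
opening: 0.0442
```

Request:
arm_command(
  rows="0.001 0 -0.001 0 0 0; 0.001 0 -0.001 0 0 0; 0 0 0 0 0 0",
)

```text
clock: 9.8
tool_pos: [0.631, -0.0924, 0.0734]
tool_rot: [[-0.088, -0.992, -0.088], [0.711, -0.124, 0.692], [-0.698, -0.002, 0.716]]
contact_force: [0.2, 0.2, 2.1]
opening: 0.0444
```

Request:
arm_command(
  rows="0 0 0 0 0 0; 0 0 0 0 0 0; 0 0 0 0 0 0; -0.007 0 0.007 0 0 0; -0.028 0 0.028 0 0 0; -0.035 0 0.035 0 0 0; -0.04 0 0.04 0 0 0; -0.02 0 0.02 0 0 0",
  gripper=0.8,
)

```text
clock: 10.8
tool_pos: [0.6315, -0.095, 0.261]
tool_rot: [[-0.085, -0.992, -0.091], [0.709, -0.125, 0.695], [-0.7, -0.006, 0.714]]
contact_force: [-0.1, 0.6, -0.3]
opening: 0.0744
```

```bash
python3 - <<'E'
from h import *
from rig import vision
p,R,s=now(); rk=np.load("rk2.npy")
print(p.round(4),s["clock"],np.round(s["contact_force"],1),np.round(s["joint_positions"],3))
for n in ("wrist","top"):
    w=vision.get_image(n); cv2.imwrite(f"pics/{n}5.png",w["color"]); np.savez(f"{n}.npz",mtx=w["mtx"],w2c=w["world_to_cam"])
b=cv2.imread("pics/top5.png")[100:280,200:460]
cv2.imwrite("pics/top5c.png",cv2.resize(b,None,fx=3,fy=3,interpolation=2))
E
```

```text
[ 0.6315 -0.095   0.261 ] 10.8 [-0.1  0.6 -0.3] [-0.634  0.666  1.07   0.594  1.946  2.447]
```

View pics/wrist5.png

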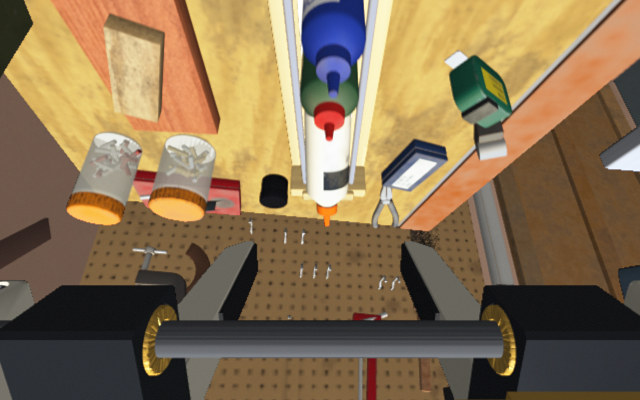

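View pics/top5c.png

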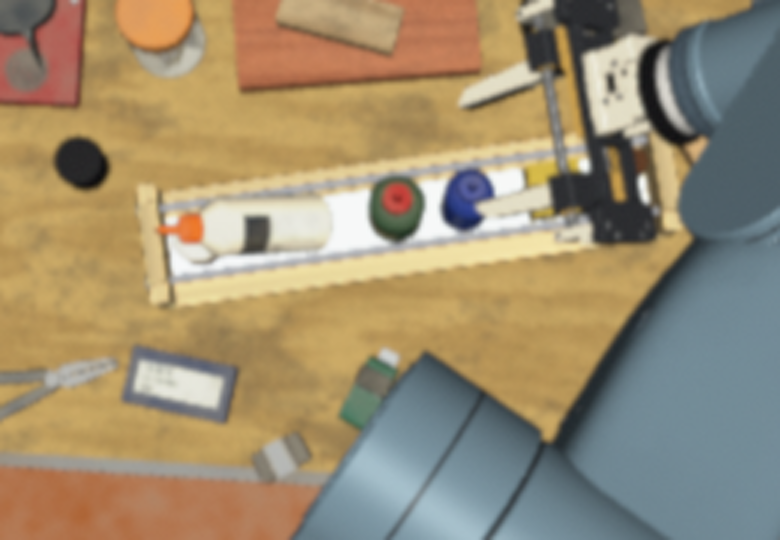

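```bash
python3 - <<'E'
from h import *
from kin import *
p,R,s=now(); q=np.array(s["joint_positions"]); rk=np.load("rk2.npy")
def tri(a,b):
    C0=np.load
    g=lambda P: np.concatenate([proj("top",P)[0]-a,proj("side",P)[0]-b]); return least_squares(g,[.5,0,.1]).x
P=tri(topc(158,170),sidec(153,274)); print("tip",w2r(P,rk),P[2]); P=tri(topc(190,168),sidec(185,270)); print("cap",w2r(P,rk),P[2])
c,sn=np.cos(rk[2]),np.sin(rk[2]); X=np.array([c,sn]);Y=np.array([-sn,c])
# base edge of glue in top: right end at crop (330,165): back rim
for pt in [(331,165)]: print("rear base",w2r(onplane("top",topc(*pt),.055),rk))
y0=.060; S=.088
G=np.array([0,y0+.866*S,.0374+.5*S]); print("grasp rack",G)
for sg in (1,-1):
    for nm,t,g in [("g",-20,G),("gpre",-20,G+[0,.02,.1]),("fin_hi",40,np.array([0,.115,.25])),("fin",40,np.array([0,.115,.014+S]))]:
        Rt=toolR(Y,np.radians(t),sg*X); P=r2w(g,rk)+Rt[:,0]*.006
        for q0 in ([0.1,.6,1.2,0,1.4,.1 if sg>0 else 3],[0.1,.6,1.2,0,1.4,-3 if sg<0 else .1]):
            qq,e=ik(P,Rt,np.array(q0)); print(sg,nm,P.round(3),qq.round(2),round(e,4))
E
```

```text
tip [-0.0008803   0.20233873] 0.12433133769811773
cap [-0.00035203  0.1756517 ] 0.10543420761777884
rear base [-0.00567934  0.05303374]
grasp rack [0.       0.136208 0.0814  ]
1 g [0.607 0.109 0.076] [ 0.2   0.56  1.52 -0.39  1.12  0.27] 0.0
1 g [0.607 0.109 0.076] [ 0.2   0.56  1.52 -0.39  1.12  0.27] 0.0
1 gpre [0.605 0.129 0.176] [ 0.23  0.48  1.4  -0.36  1.33  0.22] 0.0
1 gpre [0.605 0.129 0.176] [ 0.23  0.48  1.4  -0.36  1.33  0.22] 0.0
1 fin_hi [0.609 0.094 0.245] [-0.38  0.48  1.37  0.6   1.65 -0.55] 0.0
1 fin_hi [0.609 0.094 0.245] [-0.38  0.48  1.37  0.6   1.65 -0.55] 0.0
1 fin [0.609 0.094 0.097] [-0.38  0.63  1.52  0.61  1.41 -0.72] 0.0
1 fin [0.609 0.094 0.097] [-0.38  0.63  1.52  0.61  1.41 -0.72] 0.0
-1 g [0.607 0.109 0.076] [ 0.11  0.54  1.52 -0.23  1.11  3.12] 0.1437
-1 g [0.607 0.109 0.076] [ 0.2   0.56  1.52 -0.39  1.12 -2.87] 0.0
-1 gpre [0.605 0.129 0.176] [ 0.16  0.46  1.4  -0.24  1.32  3.12] 0.1397
-1 gpre [0.605 0.129 0.176] [ 0.23  0.48  1.4  -0.36  1.33 -2.93] 0.0
-1 fin_hi [0.609 0.094 0.245] [-0.38  0.48  1.37  0.6   1.65  2.59] 0.0
-1 fin_hi [0.609 0.094 0.245] [-0.26  0.48  1.27  0.42  1.67 -3.12] 0.4379
-1 fin [0.609 0.094 0.097] [-0.38  0.63  1.52  0.61  1.41  2.42] 0.0
-1 fin [0.609 0.094 0.097] [-0.2   0.58  1.43  0.31  1.35 -3.12] 0.4581
```

```bash
python3 - <<'E'
from h import *
p,R,s=now(); rk=np.load("rk2.npy"); c,sn=np.cos(rk[2]),np.sin(rk[2]); X=np.array([c,sn]);Y=np.array([-sn,c])
G=np.array([0,.136,.0814]); Rt=toolR(Y,np.radians(-20),X); pre=r2w(G,rk)+Rt[:,0]*(.006-.10)
Rm=toolR(Y,np.radians(12),X)@Ro.from_rotvec([np.pi/2,0,0]).as_matrix()
pm=np.array([.62,.02,.29]); print(pre)
rows(p,R,pm,Rm,n=10); rows(pm,Rm,pre,Rt,n=10)
E
```

```text
[0.60370756 0.14313651 0.16973111]
0.0062 -0.0003 0.0102 -0.1505 0.0457 0.0456; 0.0057 -0.0021 0.0103 -0.1505 0.0457 0.0456; 0.0051 -0.0039 0.0101 -0.1505 0.0457 0.0456; 0.0045 -0.0056 0.0096 -0.1505 0.0457 0.0456; 0.0037 -0.0071 0.0088 -0.1505 0.0457 0.0456; 0.003 -0.0085 0.0078 -0.1505 0.0457 0.0456; 0.0023 -0.0097 0.0065 -0.1505 0.0457 0.0456; 0.0015 -0.0107 0.0051 -0.1505 0.0457 0.0456 

0.0008 -0.0114 0.0035 -0.1505 0.0457 0.0456; 0.0002 -0.0118 0.0017 -0.1505 0.0457 0.0456 

0.0143 -0.0096 0.0003 -0.1526 -0.0438 0.0438; 0.0139 -0.0101 -0.0019 -0.1526 -0.0438 0.0438; 0.0133 -0.0103 -0.004 -0.1526 -0.0438 0.0438; 0.0126 -0.0101 -0.0061 -0.1526 -0.0438 0.0438; 0.0119 -0.0095 -0.0082 -0.1526 -0.0438 0.0438; 0.0111 -0.0086 -0.0101 -0.1526 -0.0438 0.0438; 0.0103 -0.0074 -0.0118 -0.1526 -0.0438 0.0438; 0.0094 -0.0059 -0.0132 -0.1526 -0.0438 0.0438 

0.0086 -0.0042 -0.0144 -0.1526 -0.0438 0.0438; 0.0078 -0.0023 -0.0153 -0.1526 -0.0438 0.0438
```

Request:
arm_command(
  rows="0.006 -0.0005 0.01 -0.15 0.0457 0.0457; 0.0055 -0.002 0.0105 -0.15 0.0457 0.0457; 0.005 -0.004 0.01 -0.15 0.0457 0.0457; 0.0045 -0.0055 0.0095 -0.15 0.0457 0.0457; 0.0035 -0.007 0.009 -0.15 0.0457 0.0457; 0.003 -0.0085 0.008 -0.15 0.0457 0.0457; 0.0025 -0.0095 0.0065 -0.15 0.0457 0.0457; 0.0015 -0.0105 0.005 -0.15 0.0457 0.0457",
  gripper=1,
)

```text
clock: 11.9
tool_pos: [0.6211, -0.0029, 0.2791]
tool_rot: [[-0.119, -0.198, -0.973], [0.299, -0.942, 0.156], [-0.947, -0.272, 0.171]]
contact_force: [-0.2, -0.4, 0.8]
opening: 0.093
```

Request:
arm_command(
  rows="0.001 -0.0115 0.0035 -0.15 0.0457 0.0457; 0 -0.012 0.0015 -0.15 0.0457 0.0457; 0.0145 -0.0095 0.0005 -0.153 -0.0438 0.0438; 0.014 -0.01 -0.002 -0.153 -0.0438 0.0438; 0.0135 -0.0105 -0.004 -0.153 -0.0438 0.0438; 0.0125 -0.01 -0.006 -0.153 -0.0438 0.0438; 0.012 -0.0095 -0.008 -0.153 -0.0438 0.0438; 0.011 -0.0085 -0.01 -0.153 -0.0438 0.0438",
)

```text
clock: 12.9
tool_pos: [0.6083, 0.094, 0.2122]
tool_rot: [[-0.108, 0.867, -0.486], [-0.142, -0.497, -0.856], [-0.984, -0.023, 0.176]]
contact_force: [1.0, 0.6, -0.3]
opening: 0.0932
```

Request:
arm_command(
  rows="0.0105 -0.0075 -0.012 -0.153 -0.0438 0.0438; 0.0095 -0.006 -0.0135 -0.153 -0.0438 0.0438; 0.0085 -0.004 -0.0145 -0.153 -0.0438 0.0438; 0.008 -0.0025 -0.0155 -0.153 -0.0438 0.0438; 0 0 0 0 0 0",
)

```text
clock: 13.52
tool_pos: [0.5998, 0.145, 0.1631]
tool_rot: [[0.024, 0.994, 0.11], [-0.338, 0.111, -0.934], [-0.941, -0.015, 0.339]]
contact_force: [0.0, 0.5, 0.6]
opening: 0.093
```

```bash
python3 - <<'E'
from h import *
from rig import vision
p,R,s=now(); rk=np.load("rk2.npy")
print(p.round(4),R.round(3).tolist(),s["clock"],np.round(s["contact_force"],1),np.round(s["joint_positions"],3))
for n in ("wrist","side"):
    w=vision.get_image(n); cv2.imwrite(f"pics/{n}6.png",w["color"]); np.savez(f"{n}.npz",mtx=w["mtx"],w2c=w["world_to_cam"])
b=cv2.imread("pics/side6.png")[40:310,130:450]
cv2.imwrite("pics/side6c.png",cv2.resize(b,None,fx=2.2,fy=2.2,interpolation=2))
E
```

```text
[0.5998 0.145  0.1631] [[0.024, 0.994, 0.11], [-0.338, 0.111, -0.934], [-0.941, -0.015, 0.339]] 13.525 [0.  0.5 0.6] [ 0.252  0.495  1.397 -0.351  1.33   0.236]
```

View pics/wrist6.png

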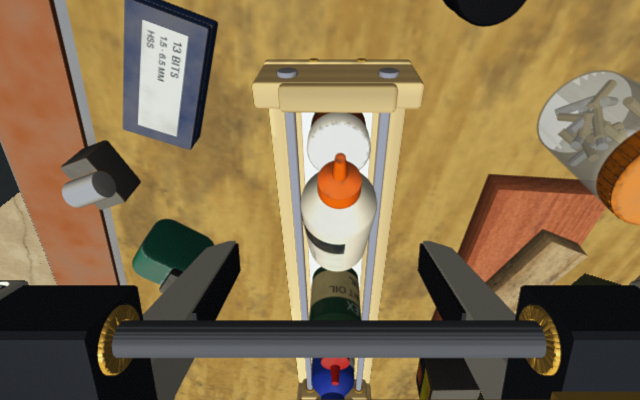

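View pics/side6c.png

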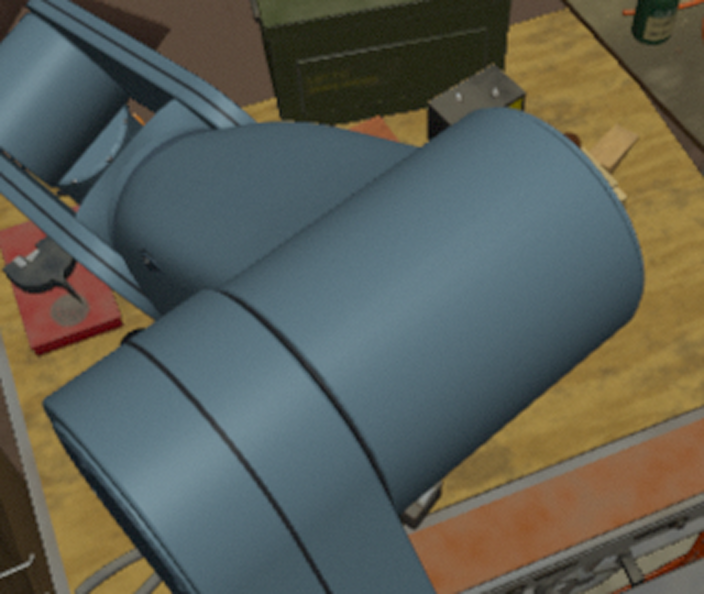

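```bash
python3 - <<'E'
from h import *
C["wrist"]=np.load("wrist.npz"); rk=np.load("rk2.npy")
img=cv2.imread("pics/wrist6.png")
y0=60
def ring(s,r,n=25): # bottle cross section
    return [(r*np.cos(t), y0+.866*s+.5*r*np.sin(t), 37.4+.5*s-.866*r*np.sin(t)) for t in np.linspace(0,2*np.pi,n)]
ex=[(ring(165,5),(0,255,0)),(ring(139,14),(0,255,0)),(ring(128,14),(255,255,0)),(ring(102,27),(0,255,0)),(circ(0,183,58,24),(0,255,255))]
overlay(img,"wrist",rk,240,40,440,290,3,"pics/ov6.png",ex)
E
```

```text
(no output)
```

View pics/ov6.png

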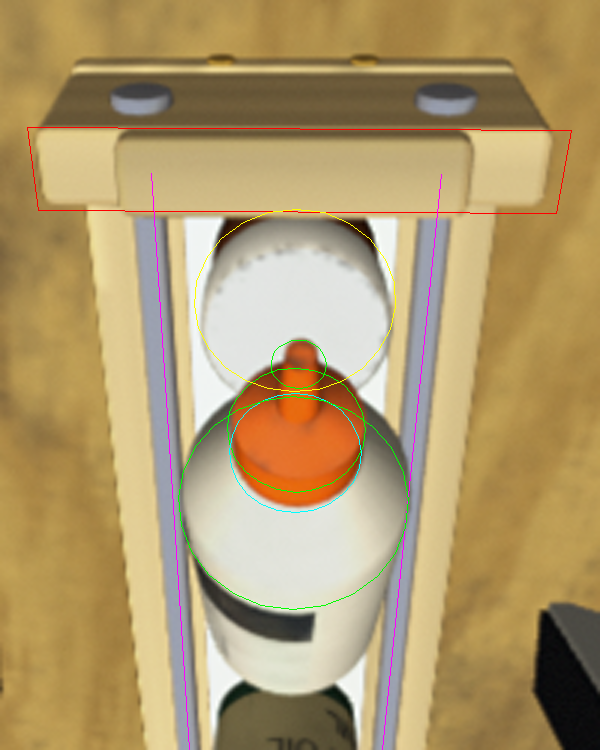

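```bash
python3 - <<'E'
from h import *
p,R,s=now(); rk=np.load("rk2.npy"); c,sn=np.cos(rk[2]),np.sin(rk[2]); X=np.array([c,sn]);Y=np.array([-sn,c])
G=np.array([0.000,.138,.0814]); Rt=toolR(Y,np.radians(-20),X); print(r2w(G,rk)+Rt[:,0]*.006)
rows(p,R,r2w(G,rk)+Rt[:,0]*.006,Rt,n=4)
E
```

```text
[0.60723723 0.11112853 0.07576184]
0.0238 0.0007 0.0001 0.0003 -0.0009 0.0026; 0.0238 0.0006 0.0001 0.0003 -0.0009 0.0026; 0.0238 0.0006 0.0001 0.0003 -0.0009 0.0026; 0.0238 0.0005 0.0001 0.0003 -0.0009 0.0026
```

Request:
arm_command(
  rows="0.024 0.0005 0 0 -0.001 0.0025; 0.024 0.0005 0 0 -0.001 0.0025; 0.024 0.0005 0 0 -0.001 0.0025; 0.022 0.0005 0 0 -0.001 0.0025; 0 0 0 0 0 0; 0 0 0 0 0 0",
)

```text
clock: 14.38
tool_pos: [0.6081, 0.1115, 0.0782]
tool_rot: [[0.039, 0.994, 0.103], [-0.34, 0.111, -0.934], [-0.94, 0.002, 0.342]]
contact_force: [-0.0, 0.9, 0.6]
opening: 0.0931
```

```bash
python3 - <<'E'
from h import *
from rig import vision
p,R,s=now(); rk=np.load("rk2.npy")
print(p.round(4),R.round(3).tolist(),s["clock"],np.round(s["contact_force"],1))
w=vision.get_image("wrist"); cv2.imwrite("pics/wrist7.png",w["color"]); np.savez("wrist.npz",mtx=w["mtx"],w2c=w["world_to_cam"])
E
```

```text
[0.6081 0.1115 0.0782] [[0.039, 0.994, 0.103], [-0.34, 0.111, -0.934], [-0.94, 0.002, 0.342]] 14.375 [-0.   0.9  0.6]
```

View pics/wrist7.png

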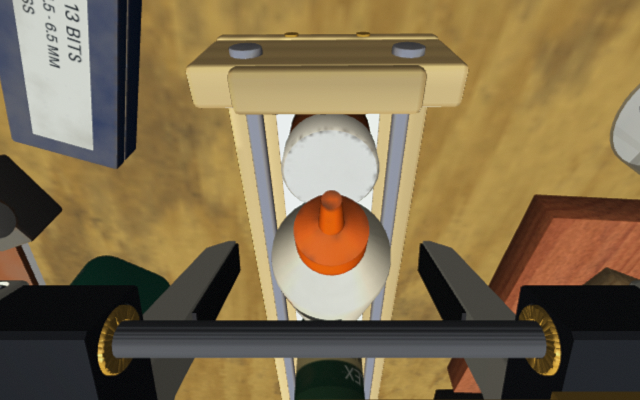

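Request:
arm_command(
  rows="0 0 0 0 0 0; 0 0 0 0 0 0; 0 0 0 0 0 0; 0 0 0 0 0 0; 0 0 0 0 0 0; 0 0 0 0 0 0",
  gripper=0,
  grip_force=45,
)

```text
clock: 15.18
tool_pos: [0.6071, 0.1121, 0.0771]
tool_rot: [[0.038, 0.994, 0.106], [-0.34, 0.113, -0.933], [-0.94, -0.0, 0.343]]
contact_force: [-0.6, 0.0, 0.3]
opening: 0.0527
```

```bash
python3 - <<'E'
from h import *
p,R,s=now(); rk=np.load("rk2.npy"); c,sn=np.cos(rk[2]),np.sin(rk[2]); X=np.array([c,sn]);Y=np.array([-sn,c])
p1=p+[0,0,.12]; rows(p,R,p1,R,n=4)
Rt=toolR(Y,np.radians(40),X); P=r2w(np.array([0,.115,.25]),rk)+Rt[:,0]*.006; print(P); rows(p1,R,P,Rt,n=8)
E
```

```text
-0.0282 0 0.0103 0 0 0; -0.0282 0 0.0103 0 0 0; -0.0282 0 0.0103 0 0 0; -0.0282 0 0.0103 0 0 0 

[0.6091106  0.09414036 0.24540373]
-0.0049 0 0.0042 0.0004 0.131 0.0001; -0.0054 0 0.0035 0.0004 0.131 0.0001; -0.0058 0 0.0028 0.0004 0.131 0.0001; -0.0061 0 0.002 0.0004 0.131 0.0001; -0.0063 0 0.0012 0.0004 0.131 0.0001; -0.0064 0 0.0003 0.0004 0.131 0.0001; -0.0064 0 -0.0005 0.0004 0.131 0.0001; -0.0063 0 -0.0013 0.0004 0.131 0.0001
```

Request:
arm_command(
  rows="-0.014 0 0.005 0 0 0; -0.028 0 0.0105 0 0 0; -0.028 0 0.0105 0 0 0; -0.028 0 0.0105 0 0 0; -0.014 0 0.005 0 0 0",
)

```text
clock: 15.8
tool_pos: [0.6078, 0.1116, 0.199]
tool_rot: [[0.041, 0.994, 0.105], [-0.34, 0.113, -0.934], [-0.94, 0.003, 0.342]]
contact_force: [0.5, 0.1, -2.5]
opening: 0.0523
```

Request:
arm_command(
  rows="-0.005 0 0.004 0 0.131 0; -0.0055 0 0.0035 0 0.131 0; -0.006 0 0.003 0 0.131 0; -0.006 0 0.002 0 0.131 0; -0.0065 0 0.001 0 0.131 0; -0.0065 0 0.0005 0 0.131 0; -0.0065 0 -0.0005 0 0.131 0; -0.0065 0 -0.0015 0 0.131 0",
)

```text
clock: 16.8
tool_pos: [0.6092, 0.0928, 0.2458]
tool_rot: [[-0.073, 0.994, 0.086], [0.641, 0.113, -0.759], [-0.764, 0.0, -0.645]]
contact_force: [-0.4, 0.1, -2.5]
opening: 0.0527
```

```bash
python3 - <<'E'
from h import *
from rig import vision
p,R,s=now(); rk=np.load("rk2.npy")
print(p.round(4),R.round(3).tolist(),s["clock"],np.round(s["contact_force"],1),s["opening"],np.round(s["joint_positions"],3))
for n in ("wrist","top","side"):
    w=vision.get_image(n); cv2.imwrite(f"pics/{n}8.png",w["color"]); np.savez(f"{n}.npz",mtx=w["mtx"],w2c=w["world_to_cam"])
b=cv2.imread("pics/top8.png")[80:280,180:460]
cv2.imwrite("pics/top8c.png",cv2.resize(b,None,fx=2.8,fy=2.8,interpolation=2))
b=cv2.imread("pics/side8.png")[40:310,130:450]
cv2.imwrite("pics/side8c.png",cv2.resize(b,None,fx=2.2,fy=2.2,interpolation=2))
E
```

```text
[0.6092 0.0928 0.2458] [[-0.073, 0.994, 0.086], [0.641, 0.113, -0.759], [-0.764, 0.0, -0.645]] 16.8 [-0.4  0.1 -2.5] 0.05269266066483523 [-0.384  0.482  1.369  0.606  1.656 -0.559]
```

View pics/wrist8.png

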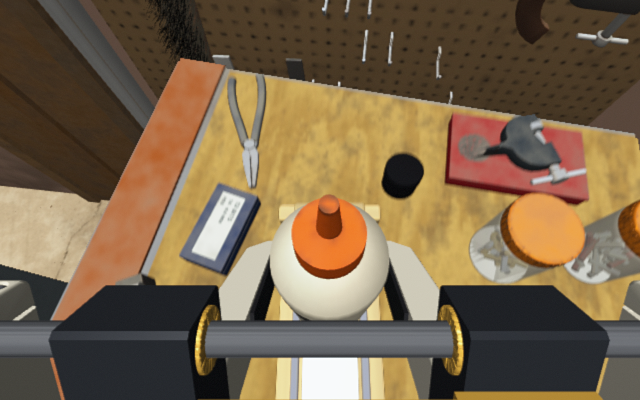

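View pics/top8c.png

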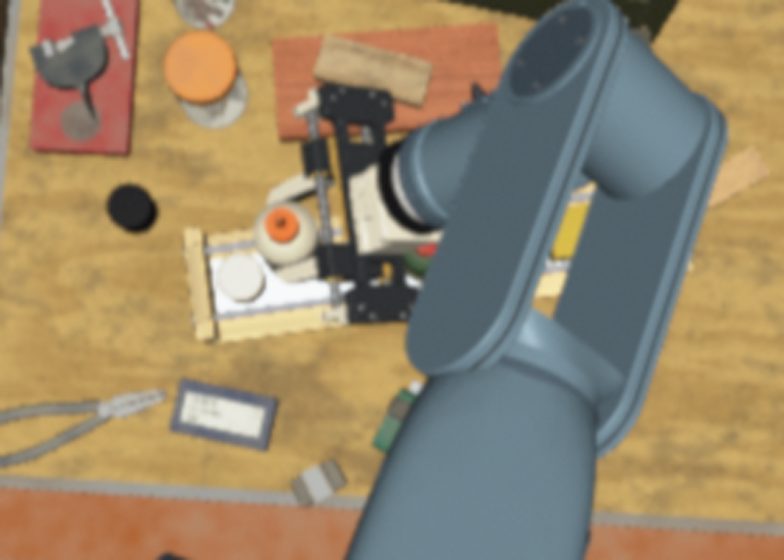

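View pics/side8c.png

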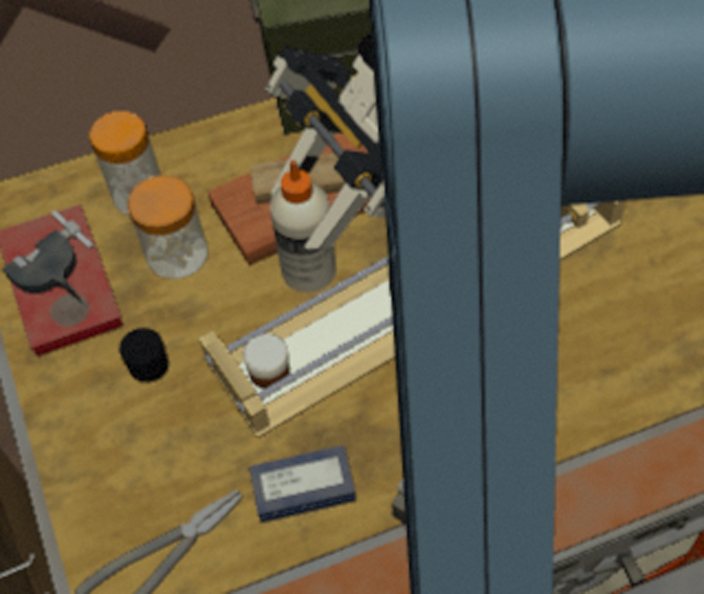

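```bash
python3 - <<'E'
from h import *
C["wrist"]=np.load("wrist.npz"); rk=np.load("rk2.npy")
p,R,s=now(); ax=p-R[:,0]*.006; r=w2r(ax,rk)*1000; z=ax[2]*1000; print("axis rack",r,z)
b=z-88
x,y=r
ex=[(circ(x,y,b+h,rr),(0,255,0)) for h,rr in [(0,27),(102,27),(128,14),(139,14),(165,5)]]+[(circ(0,183,58,24),(0,255,255)),([(x,y,b),(x,y,b+165)],(0,255,0))]
overlay(cv2.imread("pics/side8.png"),"side",rk,210,90,320,260,4,"pics/ov8s.png",ex)
overlay(cv2.imread("pics/top8.png"),"top",rk,235,135,335,210,7,"pics/ov8t.png",ex)
E
```

```text
axis rack [ -0.23529676 112.5360122 ] 248.35300141936258
```

View pics/ov8s.png

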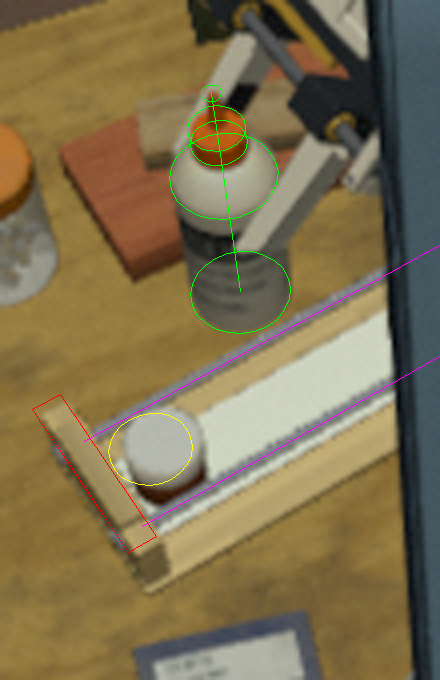

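View pics/ov8t.png

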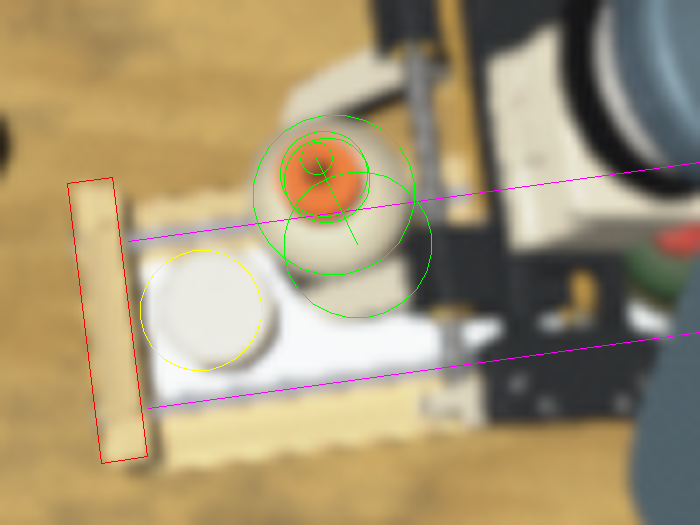

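Request:
arm_command(
  rows="0.016 0 0.0135 0 0 0; 0.023 0 0.0195 0 0 0; 0.023 0 0.0195 0 0 0; 0.021 0 0.018 0 0 0; 0.014 0 0.012 0 0 0; 0.0075 0 0.0065 0 0 0; 0 0 0 0 0 0; 0 0 0 0 0 0",
)

```text
clock: 17.95
tool_pos: [0.6099, 0.0924, 0.1091]
tool_rot: [[-0.071, 0.994, 0.087], [0.638, 0.113, -0.761], [-0.766, 0.001, -0.642]]
contact_force: [0.5, 0.2, -2.4]
opening: 0.0527
```

```bash
python3 - <<'E'
from h import *
rk=np.load("rk2.npy")
p,R,s=now(); ax=p-R[:,0]*.006; r=w2r(ax,rk)*1000; print("axis rack",r,ax[2]*1000-88,s["clock"],s["contact_force"])
E
```

```text
axis rack [  0.59119106 113.23174108] 25.70669685117052 17.95 [ 0.52391518  0.23636564 -2.3690277 ]
```

Base about 11 mm above the floor; lower until contact.

Request:
arm_command(
  rows="0.004 0 0.0032 0 0 0; 0.0025 0 0.002 0 0 0; 0.0015 0 0.0012 0 0 0; 0 0 0 0 0 0; 0 0 0 0 0 0",
)

```text
clock: 18.58
tool_pos: [0.6094, 0.0927, 0.0994]
tool_rot: [[-0.072, 0.994, 0.087], [0.64, 0.113, -0.76], [-0.765, 0.001, -0.644]]
contact_force: [-1.4, -1.9, 5.0]
opening: 0.0528
```

Request:
arm_command(
  rows="0 0 0 0 0 0; 0 0 0 0 0 0; 0 0 0 0 0 0; -0.0075 0 -0.0065 0 0 0; -0.023 0 -0.0195 0 0 0; -0.038 0 -0.032 0 0 0; -0.038 0 -0.032 0 0 0; -0.03 0 -0.025 0 0 0",
  gripper=0.85,
)

```text
clock: 19.58
tool_pos: [0.6094, 0.0932, 0.2795]
tool_rot: [[-0.071, 0.994, 0.088], [0.638, 0.113, -0.761], [-0.767, 0.002, -0.642]]
contact_force: [0.3, 0.0, -0.3]
opening: 0.0789
```

```bash
python3 - <<'E'
from h import *
from rig import vision
p,R,s=now(); rk=np.load("rk2.npy")
print(p.round(4),R.round(3).tolist(),s["clock"],np.round(s["contact_force"],1),s["opening"],np.round(s["joint_positions"],3))
for n in ("top","side"):
    w=vision.get_image(n); cv2.imwrite(f"pics/{n}9.png",w["color"]); np.savez(f"{n}.npz",mtx=w["mtx"],w2c=w["world_to_cam"])
b=cv2.imread("pics/top9.png")[80:280,180:460]
cv2.imwrite("pics/top9c.png",cv2.resize(b,None,fx=2.8,fy=2.8,interpolation=2))
b=cv2.imread("pics/side9.png")[40:310,130:450]
cv2.imwrite("pics/side9c.png",cv2.resize(b,None,fx=2.2,fy=2.2,interpolation=2))
E
```

```text
[0.6094 0.0932 0.2795] [[-0.071, 0.994, 0.088], [0.638, 0.113, -0.761], [-0.767, 0.002, -0.642]] 19.575 [ 0.3  0.  -0.3] 0.07886909068809526 [-0.382  0.456  1.323  0.608  1.71  -0.518]
```

View pics/top9c.png

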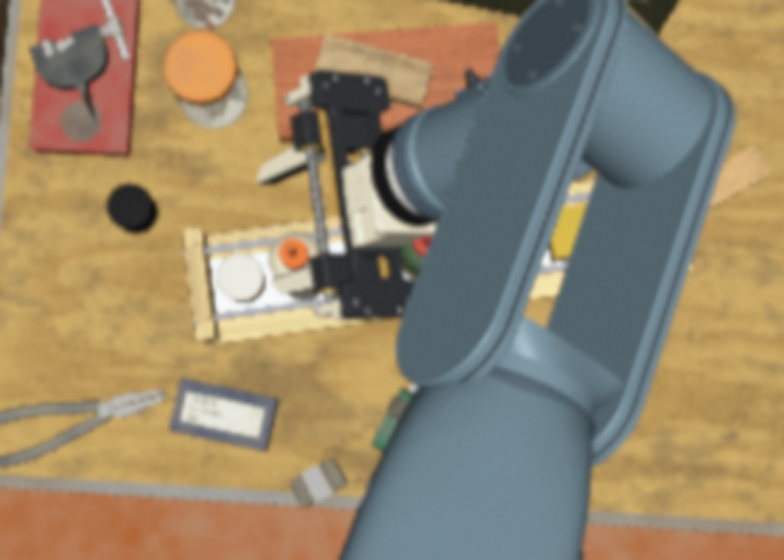

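View pics/side9c.png

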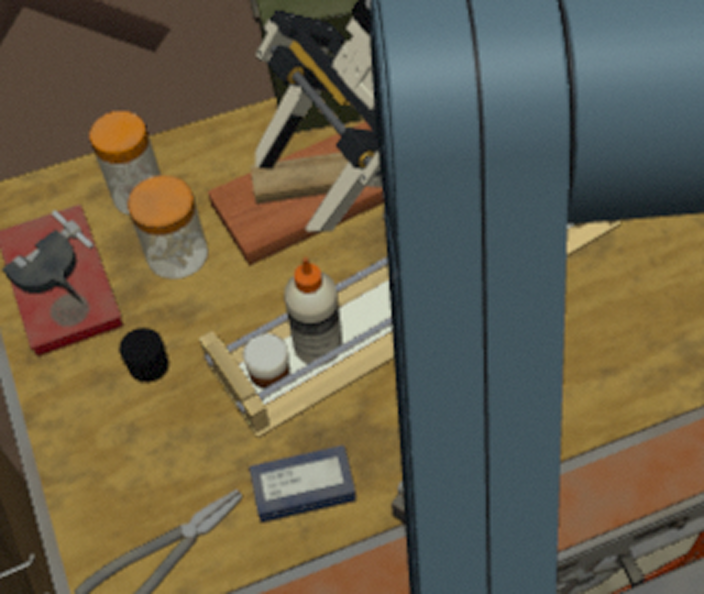

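```bash
python3 - <<'E'
from h import *
from kin import *
p,R,s=now(); q=np.array(s["joint_positions"]); rk=np.load("rk2.npy"); c,sn=np.cos(rk[2]),np.sin(rk[2]); X=np.array([c,sn]);Y=np.array([-sn,c])
tp=topc(630,102); sd=sidec(562,42)
g=lambda P: np.concatenate([proj("top",P)[0]-tp,proj("side",P)[0]-sd]); K_=least_squares(g,[.6,-.2,.1]).x; print("knob",K_,w2r(K_,rk))
print("knob top at z.124 from top only",w2r(onplane("top",tp,.132),rk))
Rt=toolR(Y,0,-Y); P=r2w(np.array([0,-.216,.24]),rk); print(P, ik(P,Rt,q), ik(r2w(np.array([0,-.216,.115]),rk),Rt,q), ik(r2w(np.array([0,-.04,.115]),rk),Rt,q))
rows(p,R,P,Rt)
E
```

```text
knob [ 0.64539975 -0.23626671  0.13572441] [-1.45537137e-04 -2.13537187e-01]
knob top at z.124 from top only [ 0.00174984 -0.21301467]
[ 0.64581436 -0.23869874  0.24      ] (array([-5.15624182e-01,  5.06119501e-01,  1.13625195e+00,  1.08044197e-14,
        1.49922120e+00,  9.45341110e-01]), np.float64(8.667171645429095e-14)) (array([-5.15624182e-01,  5.85552488e-01,  1.31107829e+00, -8.94932823e-14,
        1.24496188e+00,  9.45341110e-01]), np.float64(7.294826943352645e-13)) (array([-2.78234166e-01,  4.87649079e-01,  1.47981888e+00, -9.69457519e-13,
        1.17412470e+00,  1.18273113e+00]), np.float64(7.634966093793776e-12))
-0.0181 -0.0003 0.0283 0.1508 -0.055 0.0539; -0.0164 0.0049 0.0289 0.1508 -0.055 0.0539; -0.0144 0.0101 0.0286 0.1508 -0.055 0.0539; -0.0122 0.0151 0.0275 0.1508 -0.055 0.0539; -0.0098 0.0197 0.0254 0.1508 -0.055 0.0539; -0.0073 0.0238 0.0226 0.1508 -0.055 0.0539; -0.0048 0.0272 0.0191 0.1508 -0.055 0.0539; -0.0023 0.03 0.015 0.1508 -0.055 0.0539 

0.0001 0.032 0.0103 0.1508 -0.055 0.0539; 0.0023 0.0331 0.0054 0.1508 -0.055 0.0539
```

Request:
arm_command(
  rows="-0.018 -0.0005 0.0285 0.151 -0.055 0.054; -0.0165 0.005 0.029 0.151 -0.055 0.054; -0.0145 0.01 0.0285 0.151 -0.055 0.054; -0.012 0.015 0.0275 0.151 -0.055 0.054; -0.01 0.0195 0.0255 0.151 -0.055 0.054; -0.0075 0.024 0.0225 0.151 -0.055 0.054; -0.005 0.027 0.019 0.151 -0.055 0.054; -0.0025 0.03 0.015 0.151 -0.055 0.054",
  gripper=0.7,
)

```text
clock: 20.68
tool_pos: [0.6358, -0.1732, 0.2422]
tool_rot: [[0.068, 0.396, -0.916], [0.131, -0.913, -0.385], [-0.989, -0.094, -0.114]]
contact_force: [0.9, 0.1, 0.5]
opening: 0.0653
```

Request:
arm_command(
  rows="0 0.032 0.0105 0.151 -0.055 0.054; 0.0025 0.033 0.0055 0.151 -0.055 0.054; 0 0 0 0 0 0",
)

```text
clock: 21.05
tool_pos: [0.6426, -0.2392, 0.2321]
tool_rot: [[-0.011, 0.107, -0.994], [0.003, -0.994, -0.107], [-1.0, -0.004, 0.011]]
contact_force: [1.0, 0.0, 0.6]
opening: 0.065
```

```bash
python3 - <<'E'
from h import *
from rig import vision
p,R,s=now(); rk=np.load("rk2.npy")
print(p.round(4),w2r(p,rk),R.round(3).tolist(),s["clock"],np.round(s["joint_positions"],3))
for n in ("wrist","side","top"):
    w=vision.get_image(n); cv2.imwrite(f"pics/{n}10.png",w["color"]); np.savez(f"{n}.npz",mtx=w["mtx"],w2c=w["world_to_cam"])
b=cv2.imread("pics/side10.png")[40:310,130:450]
cv2.imwrite("pics/side10c.png",cv2.resize(b,None,fx=2.2,fy=2.2,interpolation=2))
E
```

```text
[ 0.6426 -0.2392  0.2321] [-0.00322386 -0.21611783] [[-0.011, 0.107, -0.994], [0.003, -0.994, -0.107], [-1.0, -0.004, 0.011]] 21.05 [-0.517  0.512  1.145 -0.003  1.496  0.947]
```

View pics/wrist10.png

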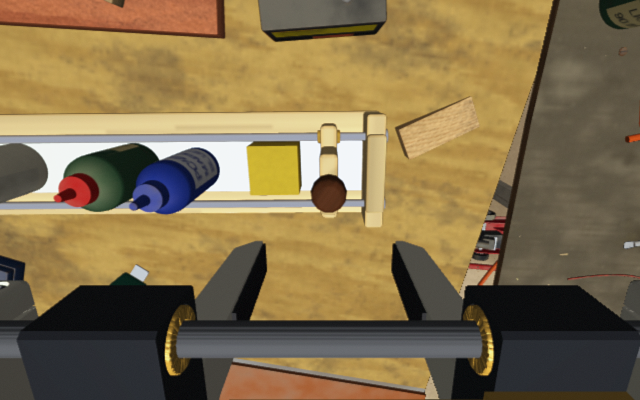

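View pics/side10c.png

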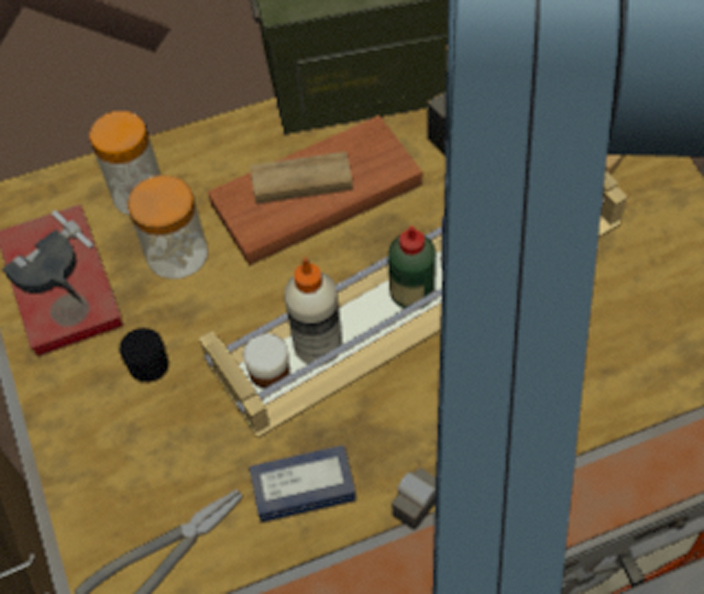

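```bash
python3 - <<'E'
from h import *
C["wrist"]=np.load("wrist.npz"); rk=np.load("rk2.npy"); p,R,s=now(); c,sn=np.cos(rk[2]),np.sin(rk[2]); Y=np.array([-sn,c])
k=onplane("wrist",(329,193),.126); print(k,w2r(k,rk))
Rt=toolR(Y,0,-Y); P=np.array([k[0],k[1],.113]); print(P); rows(p,R,P,Rt,n=4)
E
```

```text
[ 0.64752612 -0.2394148   0.126     ] [ 0.00162295 -0.21689938]
[ 0.64752612 -0.2394148   0.113     ]
0.0301 0.0007 -0.0015 -0.0001 0.0023 0.0011; 0.0301 0.0007 -0.0014 -0.0001 0.0023 0.0011; 0.0301 0.0006 -0.0014 -0.0001 0.0023 0.0011; 0.0301 0.0006 -0.0013 -0.0001 0.0023 0.0011
```

Request:
arm_command(
  rows="0.029 0.0007 -0.0012 0 0.002 0.001; 0.029 0.0007 -0.0012 0 0.002 0.001; 0.029 0.0006 -0.0012 0 0.002 0.001; 0.026 0.0006 -0.0012 0 0.002 0.001; 0 0 0 0 0 0; 0 0 0 0 0 0",
)

```text
clock: 21.95
tool_pos: [0.6475, -0.2405, 0.1222]
tool_rot: [[0.001, 0.108, -0.994], [-0.002, -0.994, -0.108], [-1.0, 0.002, -0.001]]
contact_force: [-0.1, 0.3, 0.1]
opening: 0.0653
```

Request:
arm_command(
  rows="0 0 0 0 0 0; 0 0 0 0 0 0; 0 0 0 0 0 0; 0 0 0 0 0 0; 0 0 0 0 0 0; 0 0 0 0 0 0",
  gripper=0,
  grip_force=12,
)

```text
clock: 22.7
tool_pos: [0.6471, -0.2403, 0.1209]
tool_rot: [[-0.001, 0.107, -0.994], [-0.001, -0.994, -0.107], [-1.0, 0.001, 0.001]]
contact_force: [-0.2, 1.8, 2.7]
opening: 0.0277
```

```bash
python3 - <<'E'
from h import *
from rig import vision
rk=np.load("rk2.npy"); p,R,s=now()
print(p.round(4),w2r(p,rk),s["clock"],np.round(s["contact_force"],1),s["opening"],R.round(3).tolist())
w=vision.get_image("wrist"); cv2.imwrite("pics/wrist11.png",w["color"])
E
```

```text
[ 0.6471 -0.2403  0.1209] [ 0.00109048 -0.21768266] 22.7 [-0.2  1.8  2.7] 0.027709319522333284 [[-0.001, 0.107, -0.994], [-0.001, -0.994, -0.107], [-1.0, 0.001, 0.001]]
```

View pics/wrist11.png

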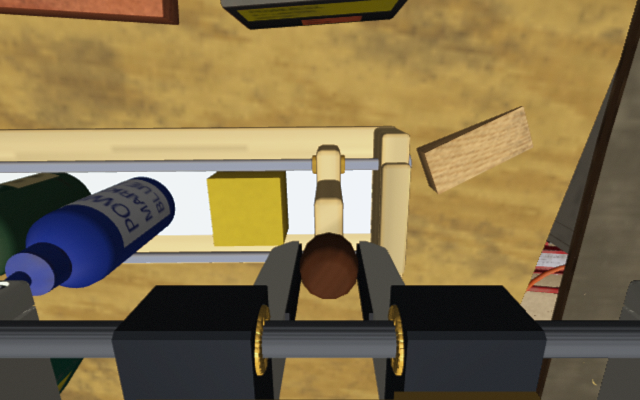

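Request:
arm_command(
  rows="0 -0.003 0 0 0 0; 0 -0.005 0 0 0 0; 0 -0.005 0 0 0 0; 0 -0.005 0 0 0 0; 0 -0.005 0 0 0 0; 0 -0.005 0 0 0 0; 0 -0.005 0 0 0 0; 0 -0.005 0 0 0 0",
)

```text
clock: 23.75
tool_pos: [0.6428, -0.2028, 0.1209]
tool_rot: [[-0.001, 0.107, -0.994], [-0.002, -0.994, -0.107], [-1.0, 0.002, 0.001]]
contact_force: [-2.5, -4.1, 4.6]
opening: 0.0278
```

Request:
arm_command(
  rows="0 -0.005 0 0 0 0; 0 -0.005 0 0 0 0; 0 -0.005 0 0 0 0; 0 -0.005 0 0 0 0; 0 -0.005 0 0 0 0; 0 -0.005 0 0 0 0; 0 -0.005 0 0 0 0; 0 -0.005 0 0 0 0",
)

```text
clock: 24.75
tool_pos: [0.6382, -0.1632, 0.1209]
tool_rot: [[-0.002, 0.107, -0.994], [-0.002, -0.994, -0.107], [-1.0, 0.002, 0.002]]
contact_force: [-3.6, -4.2, 6.2]
opening: 0.0276
```

```bash
cat > look.py <<'E'
import sys
from h import *
from rig import vision
k=sys.argv[1]
rk=np.load("rk2.npy"); p,R,s=now(); c,sn=np.cos(rk[2]),np.sin(rk[2]); 
r=w2r(p,rk); f=np.array(s["contact_force"]); print(p.round(4),r,"v~",r[1]+.223,s["clock"],"fY",f[:2]@[-sn,c],f.round(1),s["opening"])
ims=[]
for n,(a,b,cc,d) in (("side",(90,270,190,450)),("top",(110,230,220,440))):
    w=vision.get_image(n)["color"]; ims.append(cv2.resize(w[a:b,cc:d],None,fx=600/(d-cc),fy=600/(d-cc),interpolation=2))
o=np.vstack(ims); o=cv2.resize(o,None,fx=min(1,600/o.shape[0]),fy=min(1,600/o.shape[0]))
cv2.imwrite(f"pics/L{k}.png",o)
cv2.imwrite(f"pics/W{k}.png",vision.get_image("wrist")["color"])
E
python3 look.py 1
```

```text
[ 0.6382 -0.1632  0.1209] [ 0.00071978 -0.14012934] v~ 0.08287066328039669 24.75 fY -3.753727252260038 [-3.6 -4.2  6.2] 0.027606819113039232
```

View pics/L1.png

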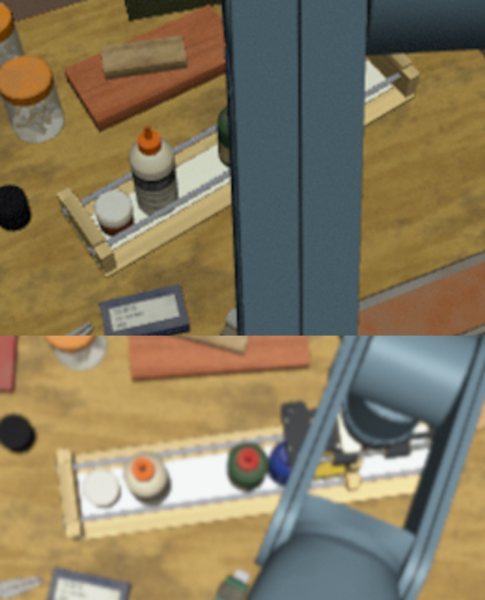

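View pics/W1.png

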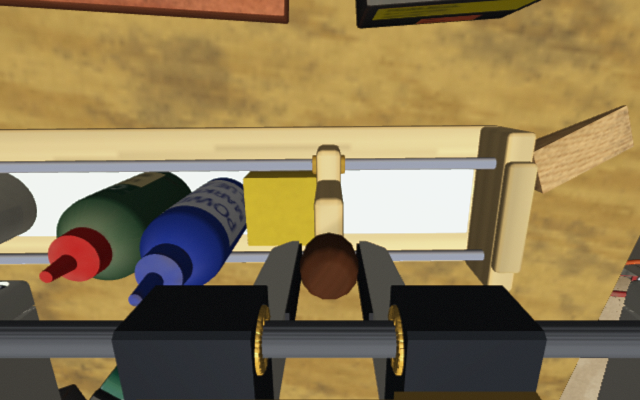

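Request:
arm_command(
  rows="-0.0005 -0.005 0.0005 0 0 0; 0 -0.005 0 0 0 0; 0 -0.005 0 0 0 0; 0 -0.005 0 0 0 0; 0 -0.005 0 0 0 0; 0 -0.005 0 0 0 0; 0 -0.005 0 0 0 0; 0 -0.005 0 0 0 0",
)

```text
clock: 25.9
tool_pos: [0.6335, -0.123, 0.1209]
tool_rot: [[-0.002, 0.107, -0.994], [-0.001, -0.994, -0.107], [-1.0, 0.001, 0.002]]
contact_force: [-2.8, -4.2, 2.4]
opening: 0.028
```

Request:
arm_command(
  rows="0 -0.005 0 0 0 0; 0 -0.005 0 0 0 0; 0 -0.005 0 0 0 0; 0 -0.004 0 0 0 0; 0 -0.004 0 0 0 0; 0 -0.004 0 0 0 0; 0 -0.004 0 0 0 0",
)

```text
clock: 26.78
tool_pos: [0.63, -0.0921, 0.1209]
tool_rot: [[-0.002, 0.107, -0.994], [-0.001, -0.994, -0.107], [-1.0, 0.001, 0.002]]
contact_force: [-3.9, -3.1, 3.0]
opening: 0.0277
```

```bash
python3 look.py 2
```

```text
[ 0.63   -0.0921  0.1209] [ 0.00030242 -0.0685791 ] v~ 0.15442090165509692 26.775 fY -2.6238383913560774 [-3.9 -3.1  3. ] 0.02766920715255212
```

View pics/L2.png

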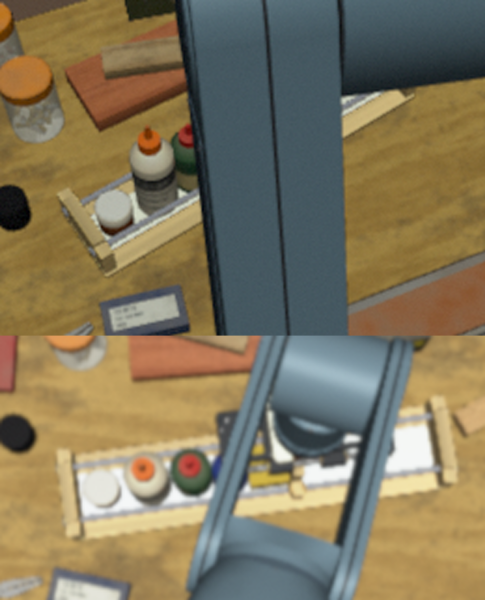

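View pics/W2.png

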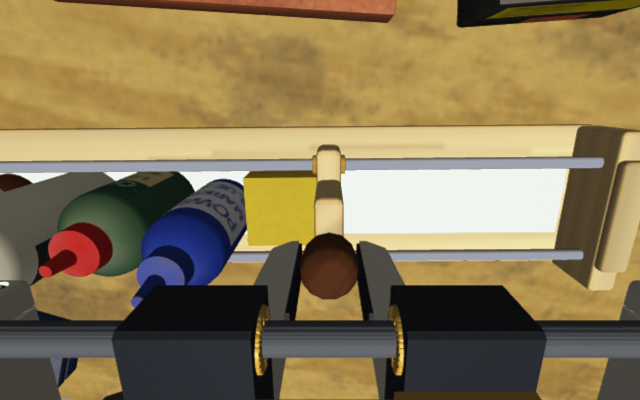

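Request:
arm_command(
  rows="0 -0.002 0 0 0 0; 0 -0.002 0 0 0 0; 0 -0.002 0 0 0 0; 0 -0.002 0 0 0 0; 0 -0.002 0 0 0 0; 0 -0.002 0 0 0 0; 0 -0.002 0 0 0 0",
)

```text
clock: 27.8
tool_pos: [0.6285, -0.0793, 0.1209]
tool_rot: [[-0.002, 0.107, -0.994], [-0.002, -0.994, -0.107], [-1.0, 0.002, 0.002]]
contact_force: [-4.7, -6.3, 3.0]
opening: 0.0277
```

Request:
arm_command(
  rows="0 -0.0015 0 0 0 0; 0 -0.0015 0 0 0 0; 0 0 0 0 0 0",
)

```text
clock: 28.18
tool_pos: [0.6282, -0.0763, 0.1209]
tool_rot: [[-0.002, 0.107, -0.994], [-0.002, -0.994, -0.107], [-1.0, 0.002, 0.002]]
contact_force: [-5.4, -5.9, 3.0]
opening: 0.0277
```

```bash
python3 look.py 3
```

```text
[ 0.6282 -0.0763  0.1209] [ 0.00025348 -0.05267112] v~ 0.17032888110341424 28.175 fY -5.306148433859088 [-5.4 -5.9  3. ] 0.027732854615641678
```

View pics/L3.png

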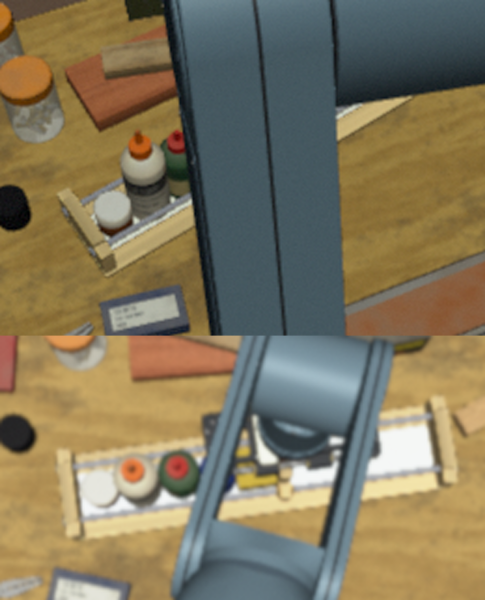

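Request:
arm_command(
  rows="0 -0.0015 0.0005 0 0 0; 0 -0.0015 0 0 0 0; 0 -0.001 0 0 0 0; 0 0 0 0 0 0",
)

```text
clock: 28.82
tool_pos: [0.6277, -0.0725, 0.1209]
tool_rot: [[-0.001, 0.107, -0.994], [-0.003, -0.994, -0.107], [-1.0, 0.002, 0.002]]
contact_force: [-3.2, -5.3, 1.9]
opening: 0.0279
```

Request:
arm_command(
  rows="0 -0.001 0 0 0 0; 0 -0.001 0 0 0 0; 0 0 0 0 0 0",
)

```text
clock: 29.2
tool_pos: [0.6274, -0.0705, 0.1209]
tool_rot: [[-0.001, 0.107, -0.994], [-0.003, -0.994, -0.107], [-1.0, 0.002, 0.002]]
contact_force: [-2.4, -5.8, 2.5]
opening: 0.028
```

Request:
arm_command(
  rows="0 -0.001 0 0 0 0; 0 -0.001 0 0 0 0; 0 0 0 0 0 0",
)

```text
clock: 29.58
tool_pos: [0.6273, -0.0691, 0.1209]
tool_rot: [[-0.001, 0.107, -0.994], [-0.003, -0.994, -0.107], [-1.0, 0.003, 0.002]]
contact_force: [-3.4, -7.4, 2.4]
opening: 0.0277
```

```bash
python3 - <<'E'
from h import *
from rig import vision
rk=np.load("rk2.npy"); p,R,s=now(); print(w2r(p,rk)[1]+.223,s["clock"],np.round(s["contact_force"],1))
w=vision.get_image("top")["color"]; cv2.imwrite("pics/t12.png",w)
ex=[(circ(0,186,58,24),(0,255,0)),(circ(0,135,14+102,27),(255,255,0)),(circ(0,82,14,26),(255,0,0))]
overlay(w,"top",rk,235,145,345,205,7,"pics/ov12.png",ex)
E
```

```text
0.17758415834953492 29.575 [-3.4 -7.4  2.4]
```

View pics/ov12.png

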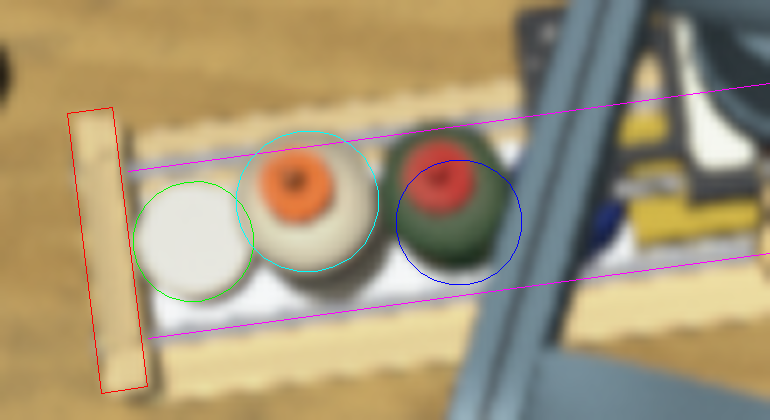

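Request:
arm_command(
  rows="0 -0.001 0 0 0 0; 0 -0.001 0 0 0 0; 0 0 0 0 0 0",
)

```text
clock: 30.0
tool_pos: [0.6273, -0.0688, 0.1209]
tool_rot: [[-0.001, 0.106, -0.994], [-0.006, -0.994, -0.106], [-1.0, 0.006, 0.001]]
contact_force: [-2.7, -13.0, 2.0]
opening: 0.028
```

Request:
arm_command(
  rows="0 0.001 0 0 0 0; 0 0.0008 0 0 0 0; 0 0 0 0 0 0",
)

```text
clock: 30.38
tool_pos: [0.6273, -0.0689, 0.1209]
tool_rot: [[-0.001, 0.106, -0.994], [-0.003, -0.994, -0.106], [-1.0, 0.003, 0.002]]
contact_force: [-3.3, -7.1, 1.0]
opening: 0.0279
```

Request:
arm_command(
  rows="0 0 0 0 0 0; 0 0 0 0 0 0; 0 0 0 0 0 0; -0.01 0 0 0 0 0; -0.03 0 0 0 0 0; -0.045 0 0 0 0 0; -0.05 0 0 0 0 0; -0.04 0 0 0 0 0",
  gripper=0.6,
)

```text
clock: 31.38
tool_pos: [0.6279, -0.0671, 0.2992]
tool_rot: [[0.002, 0.107, -0.994], [-0.002, -0.994, -0.107], [-1.0, 0.002, -0.002]]
contact_force: [0.4, 1.2, -0.5]
opening: 0.056
```

```bash
python3 look.py 4; python3 -c "
from h import *; p,R,s=now()
rows(p,R,[.42,-.42,.30],R,vmax=.05)"
```

```text
[ 0.6279 -0.0671  0.2992] [ 0.00098291 -0.04343314] v~ 0.17956686407176758 31.375 fY 1.1497515183573017 [ 0.4  1.2 -0.5] 0.05600665084770284
0 0.0365 0.0273 0 0 0; 0 0.0365 0.0273 0 0 0; 0 0.0365 0.0273 0 0 0; 0 0.0365 0.0273 0 0 0; 0 0.0365 0.0273 0 0 0; 0 0.0365 0.0273 0 0 0; 0 0.0365 0.0273 0 0 0; 0 0.0365 0.0273 0 0 0 

0 0.0365 0.0273 0 0 0
```

View pics/W4.png

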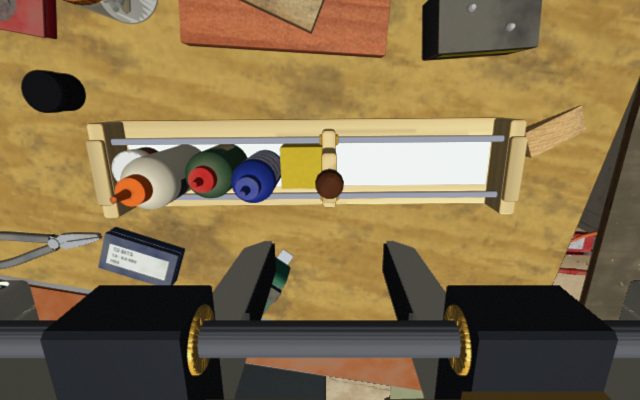

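Everything stands and the row is closed. I'll swing the arm aside for an unobstructed check.

Request:
arm_command(
  rows="0 0.036 0.027 0 0 0; 0 0.036 0.027 0 0 0; 0 0.036 0.027 0 0 0; 0 0.036 0.027 0 0 0; 0 0.036 0.027 0 0 0; 0 0.036 0.027 0 0 0; 0 0.036 0.027 0 0 0; 0 0.036 0.027 0 0 0",
)

```text
clock: 32.52
tool_pos: [0.4424, -0.3773, 0.2952]
tool_rot: [[-0.002, 0.107, -0.994], [0.001, -0.994, -0.107], [-1.0, -0.001, 0.002]]
contact_force: [-0.2, 0.3, 0.4]
opening: 0.0561
```

```bash
python3 - <<'E'
from h import *
from rig import vision
rk=np.load("rk2.npy"); p,R,s=now(); print(p.round(3),s["clock"])
ex=[]
for y,r,hs in [(186,24,(0,44)),(135,27,(0,102,165)),(82,26,(0,120)),(33,23,(0,84,135))]:
    ex+=[(circ(0,y,14+h,r if h<110 else 6),(0,255,0)) for h in hs]
ex+=[([(-25,-40,49),(25,-40,49),(25,10,49),(-25,10,49),(-25,-40,49)],(255,0,0))]
for n,b in (("side",(195,90,415,255)),("top",(235,130,445,210))):
    w=vision.get_image(n)["color"]; overlay(w,n,rk,*b,3.5,f"pics/fin_{n}.png",ex); cv2.imwrite(f"pics/finraw_{n}.png",cv2.resize(w[90:320,190:450],None,fx=2.5,fy=2.5))
E
```

```text
[ 0.442 -0.377  0.295] 32.525
```

View pics/fin_side.png

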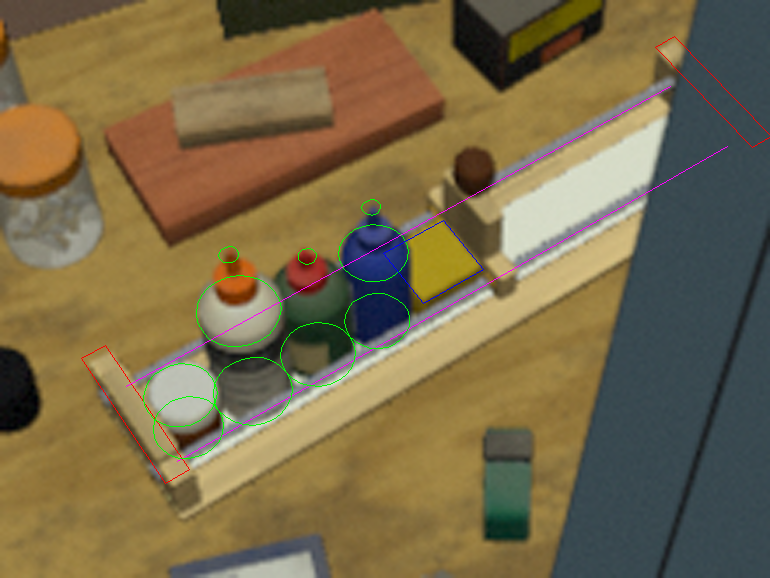

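View pics/fin_top.png

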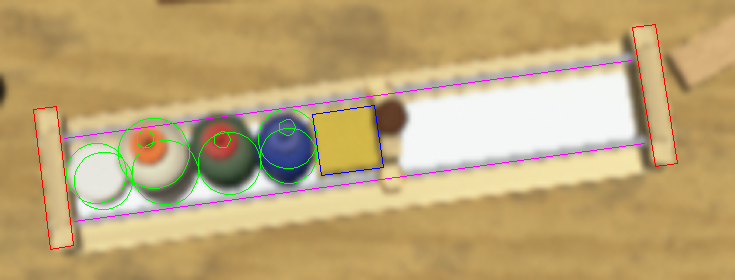

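View pics/finraw_side.png

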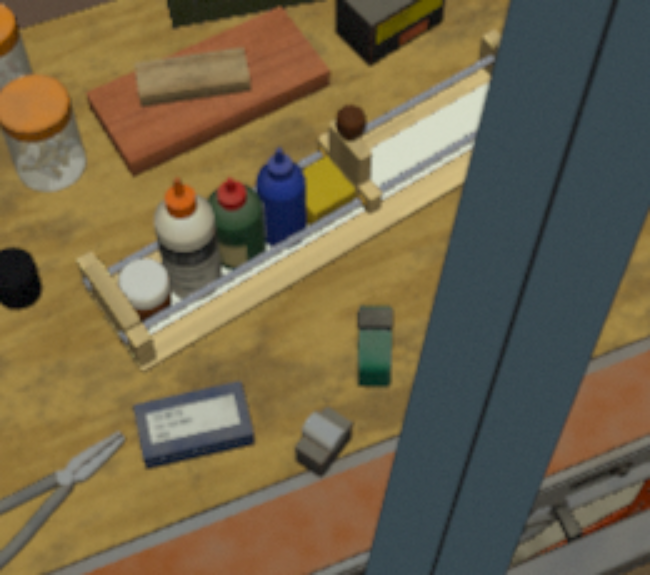

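All five stand upright and match the closed-row model, and the bystanders haven't moved. Handing in.

```bash
python3 -c "
from rig import job; print(job.job_done())"
```

```text
the job is handed in; nothing more can be done
None
```

I stood both bottles up in the lane and slid the follower in until the row was closed, then handed the job in at about 32.5 s.

- **Blue bottle:** I gripped it at 45° and rolled the wrist half a turn to bring it upright. It stands between the yellow carton and the oil bottle.
- **Glue bottle:** I lifted it off the jar, pitched it 60° upright and set it down next to the jar.
- **Follower:** I held the knob and pushed slowly. The push force rose from about 6 N to 13 N with almost no further travel, which I took as the row being closed. I then released and swung the arm clear.

**Last checks:**
- The side and top pictures show all five items upright between the rods, in the right order and touching.
- The bystanders looked where they had been, judged by eye.
- The follower value worked out from the tool position is about 0.177 m, within about 3 mm of the expected 0.175 m.
- My early position for the follower knob varied by up to 4 mm between pictures, but the grip itself settled it.
- No final check failed.

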